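# Empty the onion pail into the tilt-out bin

## Task

Lift the pail of onions by its bail, prop it tilted on the lip of the open onion bin and let go of it; then take it by its bottom rim and tip it so that all three onions go into the bin. Stand the empty pail upright on the trolley's deck again and push the bin fully shut, leaving the pot, the cup and the scoop where they are.

Things in the scene. Friction and masses are not known exactly. Their poses are not given: they have to be found in the camera images.
- pail: Bare-metal pail, loose on the deck, 185 mm high, about 0.45 kg, three onions inside. Origin: centre of its underside; z up its axis to the mouth. Tapered: outer diameter 88 mm just above the foot rim, 138 mm at the mouth (z 181 mm), wall 3 mm, round bead 8 mm thick at the mouth. Tilted over the edge of its foot rim by more than about 33 degrees it falls on by itself.
- bail: Carrying handle of the pail: wire arch, 154 mm wide, hinged at ears 168 mm above the pail's underside. Origin: on the hinge axis and the pail's axis; y along the hinge axis; z points to the middle of its wooden hand grip, 90 mm away, parallel to y, 72 mm long, 16 mm thick. Swings 77 degrees either way; slightly stiff, stays where left, but a pail lifted by it hangs nearly plumb.
- foot_rim: Bottom rim of the pail: a flat round foot flange 114 mm in diameter and 8 mm thick, standing out 13 mm all round from the pail's wall. Rigid part of the pail. Origin: centre of its underside (same as the pail's); z up the pail's axis.
- bin_unit: Fixed low steel unit on the trolley's deck: a shelf 420 mm wide, 200 mm deep, top at z = 150 mm, over the tilt-out bin. Origin: on the deck under its middle; x points level from the bin's front into the unit, y along the bin's width, z up. The shelf's front edge lies at x = -90 mm.
- onion_bin (a joint): Tilt-out bin, open-topped metal box 320 mm wide, front 112 mm high, 120 mm deep, back wall 50 mm high, hinged along the bottom edge of its front. Angle in rad: 0 = shut (front upright, flush with the shelf's edge), 1.05 = fully open, leaning out on its stop. Stays open when left open; a push of a few newtons on the front, towards the unit, shuts it, and its weight keeps it shut.
- bin_lip (a point): Middle of the top edge of the bin's front: a smooth, slippery rolled lip 10 mm thick and 320 mm long along the unit's y; 112 mm from the hinge line. Moves with the bin.
- bin_hinge (a point): Middle of the bin's hinge line, at the bottom edge of the bin's front, 8 mm above the deck. The line runs along the unit's y.
- bin_floor (a point): Centre of the bin's inner floor; z points up from the floor, x from the bin's front to its back, y along its width. The inside reaches 58 mm to either side in x and 158 mm in y. Moves with the bin.
- pot: Cream enamel pot with its lid on and two side handles, 146 mm in diameter, 99 mm high with the lid's knob, 1.2 kg, standing loose on the upper shelf. Origin: centre of its underside. To be left alone.
- cup: White ceramic cup, 72 mm in diameter, 75 mm high, standing loose on the upper shelf. Origin: centre of its underside. To be left alone.
- scoop: Yellow plastic scoop lying on the deck: tray 95 x 70 x 40 mm, round handle 20 mm thick, about 185 mm long in all. Origin: on the deck at the handle end of the tray; x points from handle to tray. To be left alone.
- onion1: Small brown onion, round, 38 mm in diameter with a 4 mm neck, 40 g, in the pail at the start. Origin: at its root, 19 mm from its centre; z points to its neck.
- onion2: Small brown onion, round, 38 mm in diameter with a 4 mm neck, 40 g, in the pail at the start. Origin: at its root, 19 mm from its centre; z points to its neck.
- onion3: Small brown onion, round, 38 mm in diameter with a 4 mm neck, 40 g, in the pail at the start. Origin: at its root, 19 mm from its centre; z points to its neck.

How it is judged:
By the outcome, as a careful person would: the job done as asked, in the order asked, and still so for the second after the job is handed in, with the robot touching nothing.
It also fails if it takes over 72 s, if anything falls off the work surface, if the arm or the gripper's body presses on something with over 40 N, if the wrist force passes 120 N, or if a joint passes its speed limit or range.

## Robot

A 6-joint arm with a two-finger parallel gripper is mounted at the origin on the work surface. World frame = base frame: x ahead of the robot, y to its left, z up, the work surface at z = 0. Lengths are in m, angles in degrees, forces in N, time in s.
With the tool pointing down it reaches from about 0.35 to 0.875 m from the base axis. Payload 4.2 kg.
Tool frame: the origin (TCP) lies on the centre line of the jaws, within the pads' length; the fingertips stand 22 mm ahead of it and the grasp point (between the pads) lies 3 mm ahead of it (r.tcp_to_tips is the distance from the TCP to the fingertips, in m); z points along the fingers, y is the line along which they close (so a half turn about z gives the same grasp; the last joint's range is limited). The gripper opens to 87 mm and grips with 3 to 60 N. Pads are 19 mm wide; open, the fingers measure 117 mm over their backs; the gripper's body (75 mm by 190 mm) begins 51 mm behind the grasp point.
Start: joints at [-60.126, 22.042, 0.453, 0, -68.411, -14.817], TCP at [0.162, -0.604, 0.245] pointing down, gripper open.
Joint ranges: [-179.83, 179.83], [-69.29, 118.12], [-61.27, 80.66], [-181.25, 117.63], [-171.15, -9.14], [-177.46, 177.46]. Speed limits (degrees/s): [159.86, 159.86, 180, 180, 180, 180].

## Interface

Orientations are given as a 3x3 rotation matrix whose columns are the frame's x, y, z axes.
In Python, from station import r gives the robot as it stands.
- The arm moves only by the tool apply_moves, never from a script. Its argument "plan" is a list of rows, each an object with "grip": the opening, from 0 (shut) to 1 (fully open); "offset": the shift along the tool's x, y, z in cm, a list of three; "spin": the turn about the tool's z in rad. A call has 1 to 5 rows; each row is the pose to reach, as a shift and turn from the pose commanded when the call began, along the tool's axes at that moment; what a row does not reach only later rows make up. A row lasts 1/10 s, in which the tool goes at most 50 mm and 8.59 degrees, less where a joint would pass 70% of its speed; a pose out of reach is approached as far as the arm can. A call with a gripper value outside its range is refused whole. The fingers move at their own pace and stop on an object; the grip force is fixed at half the most. Time passes only in rows, so rows that repeat a pose let the fingers close. It gives the time, the measured TCP pose, the force, the opening and the grip force at its end, in the units of the state.
- r.sense(): the state, without advancing time (a new reading comes with each control period).
- r.capture(name): name is "side" or "top" or "wrist"; returns a dict with "img" (480x640x3 uint8, blue, green, red), "depth" (480x640 float32, m along the optical axis (not along the pixel's ray), 0 where there is no reading), "mtx" (3x3 intrinsics, pixels), "R" (3x3) and "t" (3): a world point X has camera coordinates R X + t. Camera axes: x right, y down, z forward; pixel columns grow to the right and rows downward; lengths in m; the calibration is good to about 2 mm. A picture is of the moment at which its call begins.
- r.finish_job(): hands the job in; it is judged then, once.
The state is a dict: "time_s": time; "joints": joint angles; "joint_velocities": joint speeds; "effort": joint torques, N m; "tcp_pos": TCP position; "ee_rot": TCP orientation; "wrist_force": force on the tool from outside, world axes, zero at the start; "moment": the same for the moment, N m; "gripper_width": opening from 0.0 (shut) to 1.0 (fully open); "gripper_force": force on a finger pad.
Only numpy, scipy, OpenCV 4.12 (cv2) and the standard library are available. Lean on these libraries where they do the work, as an engineer would, in place of code of your own. Each camera call takes 0.05 s, during which the arm holds its last target. There are 200 camera calls.

## Working session

There is one attempt and no reset: what is moved stays moved. The work goes in short steps, Python scripts to look and compute and a tool call to move; the robot and the scene stay as the last step left them, time stands still between calls to the robot, and variables do not carry over. Pictures are saved under pics/ and viewed, at most 10 in all, crops included, and the job is handed in when it is done.

Besides the shell and the picture viewer there is one more tool, called after "Emit:" as a command line: name --argument value ..., lists and objects as JSON in quotes. apply_moves: Moves the arm, as the interface text tells. Its arguments: {"type":"object","properties":{"plan":{"type":"array"}},"required":["plan"]}

```bash
ls; mkdir -p pics
python3 - <<'E'
from station import r
import cv2,numpy as np
s=r.sense();print(s['time_s'],s['tcp_pos'],s['ee_rot'])
a=[]
for n in('side','top'):
    c=r.capture(n);cv2.imwrite(f'pics/{n}0.png',c['img']);np.savez(f'{n}0.npz',**c)
    print(n,c['mtx'],c['R'],c['t'],-c['R'].T@c['t'])
E
```

```text
pics
0.0 [ 0.16225917 -0.60300693  0.24348126] [[-9.65713110e-01 -2.59610864e-01 -6.23787940e-04]
 [-2.59611603e-01  9.65710966e-01  2.03628159e-03]
 [ 7.37580300e-05  2.12840642e-03 -9.99997732e-01]]
side [[459.02085638   0.         313.89895436]
 [  0.         459.02085638 228.38942305]
 [  0.           0.           1.        ]] [[-0.25391311 -0.96722523 -0.00186491]
 [-0.83246831  0.21951801 -0.50873211]
 [ 0.49246791 -0.12762128 -0.86092286]] [0.16493203 0.55670249 0.64060088] [0.1898402  0.1190745  0.83502796]
top [[596.47019452   0.         319.67027129]
 [  0.         596.47019452 244.76168888]
 [  0.           0.           1.        ]] [[-0.00560886 -0.99994638 -0.00870452]
 [-0.99732962  0.00622761 -0.07276575]
 [ 0.07281606  0.00827314 -0.99731107]] [0.02759095 0.58058829 1.22672683] [0.48986724 0.01382491 1.26591536]
```

View pics/side0.png

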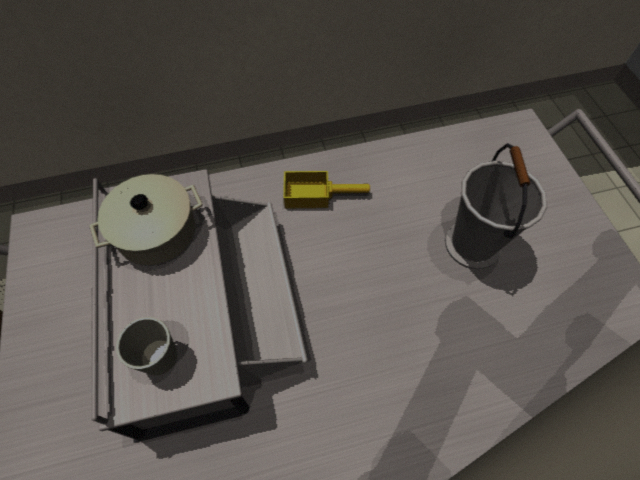

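View pics/top0.png

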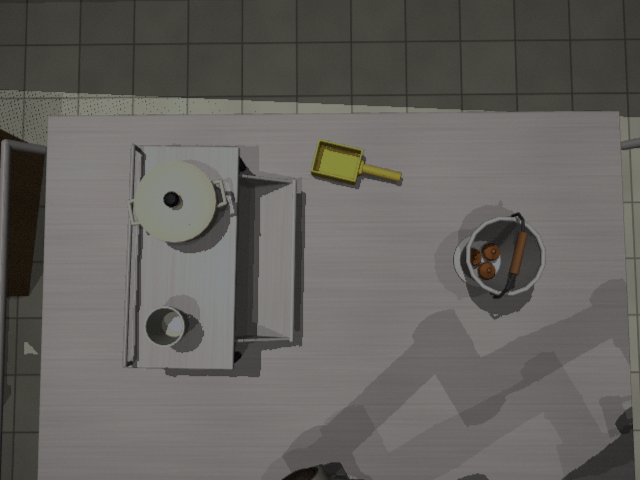

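The side view shows the bin open, with its lip from (270,205) to (305,360). It also shows the pail at (500,215) with its bail leaning right and the grip at (520,165). In the top view the lip runs (298,180)-(293,341), the shelf edge is at x≈237, the pail mouth is at (505,256), the foot is near (478,262), and the grip runs (521,234)-(515,273).

```bash
cat > h.py <<'E'
import numpy as np,cv2
def ray(c,u,v):
    d=c['R'].T@np.linalg.inv(c['mtx'])@[u,v,1.]
    return -c['R'].T@c['t'],d
def onz(c,u,v,z):
    o,d=ray(c,u,v);return o+d*(z-o[2])/d[2]
def dep(c,u,v):
    o,d=ray(c,u,v);return o+d*c['depth'][int(v),int(u)]
def cloud(c):
    v,u=np.mgrid[:480,:640];P=np.stack([u,v,np.ones_like(u)],-1)@np.linalg.inv(c['mtx']).T*c['depth'][...,None]
    return (P-c['t'])@c['R']
E
python3 - <<'E'
from h import *
np.set_printoptions(precision=3,suppress=True)
t=dict(np.load('top0.npz'));s=dict(np.load('side0.npz'))
print('deck',dep(t,400,300),dep(t,400,80))
for n,p,z in[('lipA',(297,181),.064),('lipB',(293,341),.064),('shA',(239,147),.15),('shB',(234,368),.15)]:
    print(n,onz(t,*p,z),dep(t,*p))
for n,c in(('top',t),('side',s)):
    P=cloud(c);h=cv2.cvtColor(c['img'],cv2.COLOR_BGR2HSV)
    w=P[...,1]<-.15
    m=(h[...,1]>130)&(h[...,0]<18)&(P[...,2]>.18)&w&(c['depth']>0)
    q=P[m];q=q[q[:,0]>.3];print(n,'grip',len(q),q.mean(0),np.linalg.svd(q-q.mean(0),full_matrices=False)[2][0],q.min(0),q.max(0))
    m=w&(P[...,2]>.173)&(P[...,2]<.189)&(h[...,1]<90)&(P[...,0]>.42)&(P[...,0]<.75)
    q=P[m];(a,b),rr=cv2.minEnclosingCircle(q[:,:2].astype(np.float32));print('mouth',len(q),a,b,rr)
    m=w&(P[...,2]>.003)&(P[...,2]<.012)&(P[...,0]>.42)&(P[...,0]<.7)&(P[...,1]>-.45)
    q=P[m];(a,b),rr=cv2.minEnclosingCircle(q[:,:2].astype(np.float32));print('foot',len(q),a,b,rr)
    q=P[(P[...,2]>.25)&(P[...,0]>.35)&(P[...,1]<-.1)];print('hi',len(q),q.max(0) if len(q) else '')
    q=P[(P[...,2]>.14)&(P[...,2]<.156)&(P[...,1]>0)];print('shelf minmax',q.min(0),q.max(0))
E
```

```text
deck [ 0.464 -0.145 -0.001] [ 1.203 -0.249 -0.742]
lipA [0.708 0.069 0.064] [0.719 0.072 0.002]
lipB [0.385 0.078 0.064] [ 0.379  0.082 -0.002]
shA [0.759 0.175 0.15 ] [0.794 0.197 0.002]
shB [0.344 0.183 0.15 ] [ 0.324  0.206 -0.   ]
top grip 362 [ 0.548 -0.31   0.265] [-0.97   0.244 -0.004] [ 0.514 -0.325  0.251] [ 0.582 -0.297  0.271]
mouth 1122 0.548255443572998 -0.3108779191970825 0.07841040194034576
foot 2639 0.5602506399154663 -0.3029502034187317 0.20165453851222992
hi 471 [ 0.601 -0.296  0.271]
shelf minmax [0.142 0.014 0.14 ] [0.765 0.382 0.156]
side grip 362 [ 0.545 -0.306  0.265] [-0.969  0.246 -0.007] [ 0.512 -0.322  0.258] [ 0.587 -0.293  0.269]
mouth 1230 0.5469538569450378 -0.307502806186676 0.07960996776819229
foot 1286 0.5555939674377441 -0.297985315322876 0.20034344494342804
hi 506 [ 0.598 -0.293  0.269]
shelf minmax [0.341 0.18  0.14 ] [0.764 0.388 0.156]
```

Emit:
apply_moves --plan '[{"grip": 1, "offset": [-2, 1, -4], "spin": 0}, {"grip": 1, "offset": [-6, 2.5, -8], "spin": 0}, {"grip": 1, "offset": [-11, 4.5, -11], "spin": 0}, {"grip": 1, "offset": [-16, 6.6, -11], "spin": 0}, {"grip": 1, "offset": [-20.5, 8.5, -11], "spin": 0}]'

```text
time_s: 0.6
tcp_pos: [0.3231, -0.48, 0.355]
ee_rot: [[-0.966, -0.259, 0.002], [-0.259, 0.966, -0.002], [-0.001, -0.002, -1.0]]
wrist_force: [0.5, -0.2, 0.5]
gripper_width: 0.998
gripper_force: 0.0
```

Emit:
apply_moves --plan '[{"grip": 1, "offset": [-4.5, 1.9, 0], "spin": 0.1}, {"grip": 1, "offset": [-9, 3.7, 0], "spin": 0.2}, {"grip": 1, "offset": [-13.6, 5.6, 0], "spin": 0.3}, {"grip": 1, "offset": [-18.1, 7.5, 0], "spin": 0.4}, {"grip": 1, "offset": [-22.6, 9.3, 0], "spin": 0.51}]'

```text
time_s: 1.1
tcp_pos: [0.5171, -0.3307, 0.3533]
ee_rot: [[-0.969, 0.249, -0.001], [0.249, 0.969, 0.0], [0.001, 0.0, -1.0]]
wrist_force: [0.9, -0.7, 0.6]
gripper_width: 1.001
gripper_force: 0.0
```

```bash
cat >> h.py <<'E'
from station import r
np.set_printoptions(precision=3,suppress=True)
def to(x,y,z,yaw=None):
    "offset in cm and spin (rad) from the present pose; yaw: world angle (deg) of the tool's y"
    s=r.sense();R=np.array(s['ee_rot'],float);o=R.T@(np.array([x,y,z])-s['tcp_pos'])*100
    a=np.degrees(np.arctan2(R[1,1],R[0,1]));sp=0 if yaw is None else np.radians(((a-yaw)+180)%360-180)
    print('offset',o.round(2),'spin',round(float(sp),3))
def st():
    s=r.sense();R=np.array(s['ee_rot']);print(round(s['time_s'],2),'tcp',np.array(s['tcp_pos']),'yaw',np.degrees(np.arctan2(R[1,1],R[0,1])).round(1),'F',np.array(s['wrist_force']),'w',s['gripper_width'],s['gripper_force'],'j',np.array(s['joints']).round(0))
E
python3 -c "
from h import *
st();to(.547,-.308,.263,75.8)"
```

```text
1.1 tcp [ 0.517 -0.331  0.353] yaw 75.6 F [ 0.869 -0.658  0.569] w 1.0010050678001585 0.0 j [-18.  18.  10.  -0. -82. -87.]
offset [-2.34  2.94  9.03] spin -0.003
```

Emit:
apply_moves --plan '[{"grip": 1, "offset": [0, 0, 0], "spin": 0}, {"grip": 1, "offset": [0, 0, 0], "spin": 0}]'

```text
time_s: 1.3
tcp_pos: [0.5167, -0.3313, 0.3526]
ee_rot: [[-0.97, 0.242, -0.002], [0.242, 0.97, 0.001], [0.002, 0.0, -1.0]]
wrist_force: [-0.7, -0.3, -0.1]
gripper_width: 0.998
gripper_force: 0.0
```

```bash
python3 -c "
from h import *
st();to(.547,-.308,.263,75.8)"
```

```text
1.3 tcp [ 0.517 -0.331  0.353] yaw 76.0 F [-0.659 -0.291 -0.081] w 0.9984199374211074 0.0 j [-18.  18.  10.  -0. -82. -86.]
offset [-2.4   2.99  8.95] spin 0.003
```

Emit:
apply_moves --plan '[{"grip": 1, "offset": [-2.4, 3, 2], "spin": 0}, {"grip": 1, "offset": [-2.4, 3, 6], "spin": 0}, {"grip": 1, "offset": [-2.4, 3, 8.9], "spin": 0}, {"grip": 0, "offset": [-2.4, 3, 8.9], "spin": 0}, {"grip": 0, "offset": [-2.4, 3, 8.9], "spin": 0}]'

```text
time_s: 1.8
tcp_pos: [0.5461, -0.3104, 0.2655]
ee_rot: [[-0.969, 0.246, -0.0], [0.246, 0.969, -0.001], [-0.0, -0.001, -1.0]]
wrist_force: [0.3, -0.0, 0.7]
gripper_width: 0.893
gripper_force: 0.0
```

Emit:
apply_moves --plan '[{"grip": 0, "offset": [0, 0, 0], "spin": 0}, {"grip": 0, "offset": [0, 0, 0], "spin": 0}, {"grip": 0, "offset": [0, 0, 0], "spin": 0}]'

```text
time_s: 2.1
tcp_pos: [0.5469, -0.3096, 0.2662]
ee_rot: [[-0.97, 0.245, 0.003], [0.245, 0.97, -0.001], [-0.003, -0.0, -1.0]]
wrist_force: [-0.9, 0.1, -0.7]
gripper_width: 0.632
gripper_force: 0.0
```

```bash
python3 -c "
from h import *
st();to(.547,-.14,.31,88.4)"
```

```text
2.1 tcp [ 0.547 -0.31   0.266] yaw 75.8 F [-0.896  0.064 -0.705] w 0.6319669326809004 0.0 j [-15.  22.   3.   0. -71. -89.]
offset [ 4.13 16.44 -4.39] spin -0.22
```

Emit:
apply_moves --plan '[{"grip": 0, "offset": [0, 0, 0], "spin": 0}, {"grip": 0, "offset": [0, 0, 0], "spin": 0}, {"grip": 0, "offset": [0, 0, 0], "spin": 0}, {"grip": 0, "offset": [0, 0, 0], "spin": 0}, {"grip": 0, "offset": [0, 0, 0], "spin": 0}]'

```text
time_s: 2.6
tcp_pos: [0.5466, -0.3091, 0.2646]
ee_rot: [[-0.97, 0.245, -0.0], [0.245, 0.97, 0.0], [0.0, 0.0, -1.0]]
wrist_force: [-0.1, 0.1, 0.5]
gripper_width: 0.175
gripper_force: 30.4
```

Emit:
apply_moves --plan '[{"grip": 0, "offset": [0, 0, 0], "spin": 0}, {"grip": 0, "offset": [0, 0, -1], "spin": 0}, {"grip": 0, "offset": [0, 0, -2.5], "spin": 0}, {"grip": 0, "offset": [0, 0, -4], "spin": 0}, {"grip": 0, "offset": [0, 0, -4], "spin": 0}]'

```text
time_s: 3.1
tcp_pos: [0.547, -0.3094, 0.3061]
ee_rot: [[-0.97, 0.245, 0.002], [0.245, 0.97, -0.001], [-0.002, -0.0, -1.0]]
wrist_force: [0.8, -0.3, -5.8]
gripper_width: 0.171
gripper_force: 30.0
```

```bash
python3 -c "
from h import *
st();to(.547,-.13,.31,88.4)"
```

```text
3.1 tcp [ 0.547 -0.309  0.306] yaw 75.8 F [ 0.825 -0.289 -5.769] w 0.170960257503976 29.998696446418762 j [-15.  20.   7.   0. -76. -89.]
offset [ 4.39 17.39 -0.4 ] spin -0.219
```

Emit:
apply_moves --plan '[{"grip": 0, "offset": [0.4, 1.5, 0], "spin": -0.03}, {"grip": 0, "offset": [1.1, 4.5, 0], "spin": -0.08}, {"grip": 0, "offset": [2.1, 8.5, 0], "spin": -0.13}, {"grip": 0, "offset": [3.1, 12.5, 0], "spin": -0.18}, {"grip": 0, "offset": [4.0, 15.5, 0], "spin": -0.22}]'

```text
time_s: 3.6
tcp_pos: [0.5447, -0.1462, 0.3029]
ee_rot: [[-1.0, 0.024, -0.003], [0.024, 1.0, 0.002], [0.003, 0.002, -1.0]]
wrist_force: [0.7, 0.4, -6.0]
gripper_width: 0.174
gripper_force: 30.0
```

Emit:
apply_moves --plan '[{"grip": 0, "offset": [0, 1.2, 0], "spin": 0}, {"grip": 0, "offset": [0, 1.7, 0], "spin": 0}, {"grip": 0, "offset": [0, 1.7, 0], "spin": 0}, {"grip": 0, "offset": [0, 1.7, 0], "spin": 0}, {"grip": 0, "offset": [0, 1.7, 0], "spin": 0}]'

```text
time_s: 4.1
tcp_pos: [0.546, -0.1333, 0.3044]
ee_rot: [[-1.0, 0.029, -0.001], [0.029, 1.0, -0.001], [0.001, -0.001, -1.0]]
wrist_force: [-0.2, -1.2, -6.1]
gripper_width: 0.171
gripper_force: 30.0
```

Run:
```python
from h import *
st();to(.547,-.13,.268,88.4)
c=r.capture('top');s=r.capture('side')
cv2.imwrite('pics/b.png',np.hstack([c['img'][100:400,200:600],s['img'][100:400,200:600]]))
```

```text
4.1 tcp [ 0.546 -0.133  0.304] yaw 88.4 F [-0.248 -1.214 -6.051] w 0.17120116121732046 29.998659789562225 j [  3.  14.  -3.   0. -73. -94.]
offset [-0.09  0.34  3.64] spin -0.001
```

View pics/b.png

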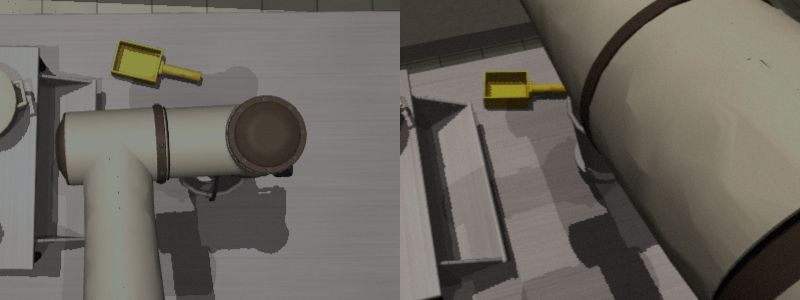

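The arm hides the pail in both cropped views; its rim is just visible near (215,185) in the top crop. Next I set it down, then pull the bail towards the bin to tip it over its foot edge.

Emit:
apply_moves --plan '[{"grip": 0, "offset": [0, 0, 2], "spin": 0}, {"grip": 0, "offset": [0, 0, 3.5], "spin": 0}, {"grip": 0, "offset": [0, 0, 4.1], "spin": 0}, {"grip": 0, "offset": [0, 0, 4.1], "spin": 0}, {"grip": 0, "offset": [0, 0, 4.1], "spin": 0}]'

```text
time_s: 4.7
tcp_pos: [0.5471, -0.1329, 0.2657]
ee_rot: [[-1.0, 0.027, 0.004], [0.027, 1.0, -0.001], [-0.004, -0.001, -1.0]]
wrist_force: [1.2, -2.5, 1.9]
gripper_width: 0.173
gripper_force: 30.0
```

Emit:
apply_moves --plan '[{"grip": 0, "offset": [0, 1.2, 0], "spin": 0}, {"grip": 0, "offset": [0, 2.4, 0], "spin": 0}, {"grip": 0, "offset": [0, 3.6, 0], "spin": 0}, {"grip": 0, "offset": [0, 4.8, 0], "spin": 0}, {"grip": 0, "offset": [0, 6.0, 0], "spin": 0}]'

```text
time_s: 5.2
tcp_pos: [0.5487, -0.0718, 0.2661]
ee_rot: [[-1.0, 0.027, 0.004], [0.027, 1.0, -0.001], [-0.004, -0.001, -1.0]]
wrist_force: [-0.1, -1.5, 4.5]
gripper_width: 0.174
gripper_force: 30.0
```

Emit:
apply_moves --plan '[{"grip": 0, "offset": [0, 1, 0], "spin": 0}, {"grip": 0, "offset": [0, 2, 0], "spin": 0}, {"grip": 0, "offset": [0, 3, 0], "spin": 0}, {"grip": 0, "offset": [0, 3.9, 0], "spin": 0}, {"grip": 0, "offset": [0, 3.9, 0], "spin": 0}]'

```text
time_s: 5.7
tcp_pos: [0.549, -0.0317, 0.2635]
ee_rot: [[-1.0, 0.026, 0.0], [0.026, 1.0, 0.001], [-0.0, 0.001, -1.0]]
wrist_force: [1.1, -0.4, 4.3]
gripper_width: 0.169
gripper_force: 30.0
```

Run:
```python
from h import *
st()
c=r.capture('wrist');s=r.capture('side')
cv2.imwrite('pics/c.png',np.hstack([cv2.resize(c['img'],(400,300)),s['img'][100:400,200:600]]))
```

```text
5.7 tcp [ 0.549 -0.032  0.263] yaw 88.5 F [ 1.081 -0.354  4.299] w 0.16932286184971612 29.996202886104584 j [  14.   14.   -8.   -0.  -68. -105.]
```

View pics/c.png

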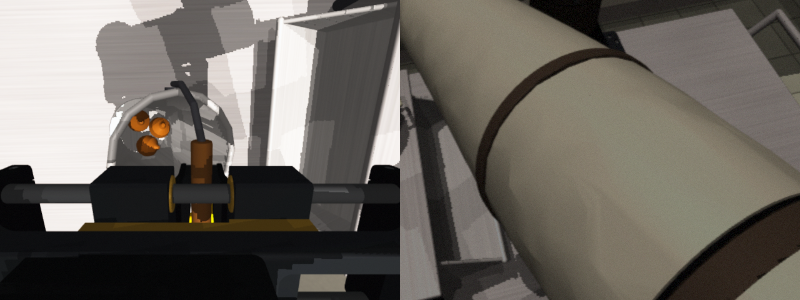

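```bash
cat >> h.py <<'E'
def bead(c,box,show=True):
    "rim points in pixel box -> plane normal and centre"
    P=cloud(c);h=cv2.cvtColor(c['img'],cv2.COLOR_BGR2HSV);return P,h
E
python3 - <<'E'
from h import *
c=r.capture('wrist');np.savez('w1.npz',**c)
P=cloud(c)
for p in [(190,235),(215,175),(245,155),(280,148),(320,155),(350,180),(368,230),(305,135),(180,258),(230,195),(255,205),(235,230),(205,255),(250,255)]:
    print(p,P[p[1],p[0]],c['img'][p[1],p[0]])
E
```

```text
(190, 235) [ 0.554 -0.146  0.126] [66 66 70]
(215, 175) [ 0.496 -0.093  0.209] [171 175 182]
(245, 155) [ 0.486 -0.076  0.201] [153 158 163]
(280, 148) [ 0.482 -0.057  0.191] [149 152 159]
(320, 155) [ 0.488 -0.032  0.178] [121 124 129]
(350, 180) [ 0.506 -0.012  0.167] [207 213 220]
(368, 230) [0.545 0.002 0.16 ] [199 205 211]
(305, 135) [ 0.473 -0.05  -0.   ] [92 95 99]
(180, 258) [ 0.542 -0.114  0.221] [ 98 101 104]
(230, 195) [ 0.529 -0.123  0.073] [ 13  59 115]
(255, 205) [ 0.543 -0.103  0.056] [ 30 125 222]
(235, 230) [ 0.567 -0.124  0.065] [ 23 101 190]
(205, 255) [ 0.58  -0.144  0.104] [63 65 68]
(250, 255) [ 0.596 -0.111  0.063] [74 77 79]
```

The wrist view shows the pail tilted about 27° over its front foot edge, with the onions at (150,130) and the lip at x≈275. It isn't sliding. I'll measure the lip from this view.

Run:
```python
from h import *
c=dict(np.load('w1.npz'));P=cloud(c)
for v in (40,120,200,240,330,360):
    row=P[v];m=(row[:,1]>.04)&(row[:,1]<.12)&(row[:,2]>.03);q=row[m]
    if len(q): k=q[:,2].argmax();print(v,'top',q[k],'outer',q[q[:,1].argmin()])
```

```text
40 top [0.396 0.084 0.071] outer [0.395 0.081 0.069]
120 top [0.464 0.087 0.071] outer [0.463 0.079 0.066]
200 top [0.54  0.082 0.072] outer [0.541 0.078 0.066]
240 top [0.582 0.08  0.072] outer [0.583 0.076 0.068]
330 top [0.525 0.046 0.331] outer [0.531 0.046 0.321]
360 top [0.532 0.045 0.333] outer [0.535 0.045 0.329]
```

Emit:
apply_moves --plan '[{"grip": 0, "offset": [0, -2.5, -0.2], "spin": 0}, {"grip": 0, "offset": [0, -5, -0.4], "spin": 0}, {"grip": 0, "offset": [0, -7.5, -0.4], "spin": 0}, {"grip": 0, "offset": [0, -10, -0.4], "spin": 0}, {"grip": 0, "offset": [0, -11.4, -0.5], "spin": 0}]'

```text
time_s: 6.35
tcp_pos: [0.5435, -0.1482, 0.2649]
ee_rot: [[-1.0, 0.03, -0.008], [0.03, 1.0, 0.003], [0.008, 0.002, -1.0]]
wrist_force: [0.9, -0.4, -6.8]
gripper_width: 0.175
gripper_force: 30.0
```

Emit:
apply_moves --plan '[{"grip": 0, "offset": [0, 0, 0], "spin": 0}, {"grip": 0, "offset": [0, 0, -1.2], "spin": 0}, {"grip": 0, "offset": [0, 0.6, -1.2], "spin": 0}, {"grip": 0, "offset": [0, 1.3, -1.2], "spin": 0}, {"grip": 0, "offset": [0, 2.0, -1.2], "spin": 0}]'

```text
time_s: 6.85
tcp_pos: [0.5465, -0.1255, 0.2807]
ee_rot: [[-1.0, 0.026, 0.001], [0.026, 1.0, 0.001], [-0.001, 0.001, -1.0]]
wrist_force: [-0.3, 0.4, -6.3]
gripper_width: 0.174
gripper_force: 30.0
```

Emit:
apply_moves --plan '[{"grip": 0, "offset": [0, 0, 0], "spin": 0}, {"grip": 0, "offset": [0, 0, 0], "spin": 0}, {"grip": 0, "offset": [0, 0, 0.6], "spin": 0}, {"grip": 0, "offset": [0, 0, 1.2], "spin": 0}, {"grip": 0, "offset": [0, 0, 1.2], "spin": 0}]'

```text
time_s: 7.35
tcp_pos: [0.5454, -0.1271, 0.2669]
ee_rot: [[-1.0, 0.028, -0.003], [0.028, 1.0, 0.001], [0.003, 0.0, -1.0]]
wrist_force: [-1.1, 1.4, -6.8]
gripper_width: 0.175
gripper_force: 30.0
```

```bash
cat >> h.py <<'E'
def mouth(name='wrist'):
    c=r.capture(name);P=cloud(c);g=c['img'].max(2)
    m=(c['depth']>0)&(P[...,2]>.08)&(P[...,2]<.24)&(abs(P[...,0]-.545)<.085)&(abs(P[...,1]+.06)<.16)&(g>140)
    q=P[m];best=None;rng=np.random.default_rng(0)
    for _ in range(400):
        a=q[rng.choice(len(q),3,False)];n=np.cross(a[1]-a[0],a[2]-a[0]);n/=np.linalg.norm(n)+1e-9
        if abs(n[2])<.3:continue
        k=abs((q-a[0])@n)<.004
        if best is None or k.sum()>best.sum():best=k
    q=q[best];o=q.mean(0);U,S,V=np.linalg.svd(q-o,full_matrices=False);n=V[2]*np.sign(V[2][2])
    xy=(q-o)@V[:2].T;A=np.c_[2*xy,np.ones(len(xy))];s=np.linalg.lstsq(A,(xy**2).sum(1),rcond=None)[0]
    cen=o+s[:2]@V[:2];print('mouth n',len(q),'c',cen,'R',np.sqrt(s[2]+s[:2]@s[:2]),'axis',n,'tilt',np.degrees(np.arctan2(n[1],n[2])),'under',cen-.185*n)
E
python3 -c "
from h import *
st();mouth()"
```

```text
7.35 tcp [ 0.545 -0.127  0.267] yaw 88.4 F [-1.051  1.386 -6.838] w 0.17537135059586714 29.992970824241638 j [  3.  15.  -7.  -0. -69. -95.]
mouth n 2255 c [ 0.544 -0.155  0.194] R 0.0674467235904398 axis [ 0.012 -0.008  1.   ] tilt -0.45770884536931 under [ 0.541 -0.153  0.009]
```

Emit:
apply_moves --plan '[{"grip": 0, "offset": [0, 1.0, 0], "spin": 0}, {"grip": 0, "offset": [0, 2.0, 0], "spin": 0}, {"grip": 0, "offset": [0, 2.8, 0], "spin": 0}, {"grip": 0, "offset": [0, 2.8, 0], "spin": 0}, {"grip": 0, "offset": [0, 2.8, 0.9], "spin": 0}]'

```text
time_s: 7.9
tcp_pos: [0.5479, -0.0987, 0.2609]
ee_rot: [[-1.0, 0.026, 0.003], [0.026, 1.0, -0.0], [-0.003, -0.0, -1.0]]
wrist_force: [0.0, 0.5, -5.7]
gripper_width: 0.169
gripper_force: 30.0
```

Emit:
apply_moves --plan '[{"grip": 0, "offset": [0, 0, 0], "spin": 0}, {"grip": 0, "offset": [0, 0, 0], "spin": 0}, {"grip": 0, "offset": [0, 0, 0], "spin": 0}]'

```text
time_s: 8.2
tcp_pos: [0.5467, -0.0994, 0.2593]
ee_rot: [[-1.0, 0.028, -0.001], [0.028, 1.0, -0.0], [0.001, -0.0, -1.0]]
wrist_force: [0.5, 0.1, -5.2]
gripper_width: 0.175
gripper_force: 30.0
```

```bash
python3 -c "
from h import *
st();mouth()"
```

```text
8.2 tcp [ 0.547 -0.099  0.259] yaw 88.4 F [ 0.501  0.1   -5.206] w 0.1752742252038157 29.993335604667664 j [  6.  15.  -8.  -0. -67. -98.]
mouth n 2695 c [ 0.546 -0.128  0.187] R 0.0677771713010111 axis [ 0.007 -0.017  1.   ] tilt -0.9672303532296243 under [ 0.544 -0.125  0.002]
```

Emit:
apply_moves --plan '[{"grip": 0, "offset": [0, 0.3, 0.3], "spin": 0}, {"grip": 0, "offset": [0, 1.5, 0.1], "spin": 0}, {"grip": 0, "offset": [0, 3.0, -0.3], "spin": 0}, {"grip": 0, "offset": [0, 4.5, -0.5], "spin": 0}, {"grip": 0, "offset": [0, 6.1, -0.5], "spin": 0}]'

```text
time_s: 8.75
tcp_pos: [0.549, -0.0367, 0.2656]
ee_rot: [[-1.0, 0.026, 0.002], [0.026, 1.0, -0.0], [-0.002, -0.0, -1.0]]
wrist_force: [-0.0, -1.3, 0.2]
gripper_width: 0.173
gripper_force: 30.0
```

Emit:
apply_moves --plan '[{"grip": 0, "offset": [0, 1.5, 0.1], "spin": 0}, {"grip": 0, "offset": [0, 3.1, 0.3], "spin": 0}, {"grip": 0, "offset": [0, 4.6, 0.7], "spin": 0}, {"grip": 0, "offset": [0, 6.0, 1.2], "spin": 0}, {"grip": 0, "offset": [0, 6.0, 1.2], "spin": 0}]'

```text
time_s: 9.25
tcp_pos: [0.5518, 0.0251, 0.2538]
ee_rot: [[-1.0, 0.025, 0.005], [0.025, 1.0, 0.002], [-0.005, 0.003, -1.0]]
wrist_force: [-0.1, 2.3, 6.3]
gripper_width: 0.176
gripper_force: 30.0
```

```bash
python3 -c "
from h import *
st();mouth()"
```

```text
9.25 tcp [0.552 0.025 0.254] yaw 88.6 F [-0.081  2.27   6.266] w 0.1761354489948736 29.996105432510376 j [  19.   14.   -9.   -0.  -66. -111.]
mouth n 2272 c [0.568 0.024 0.11 ] R 0.034801358722868665 axis [-0.196 -0.628  0.753] tilt -39.82328508572526 under [ 0.604  0.14  -0.029]
```

Run:
```python
from h import *
c=r.capture('wrist');np.savez('w2.npz',**c);cv2.imwrite('pics/d.png',c['img'])
```

```text
(no output)
```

View pics/d.png

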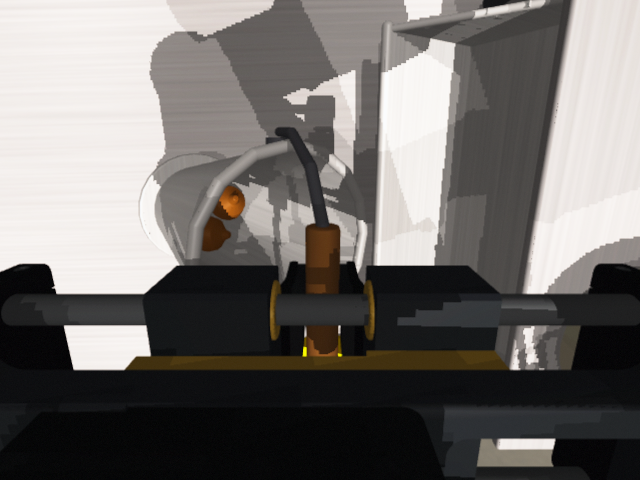

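The pail is leaning well forward. Its bead arcs from (195,255) over (290,145) to (365,245), the raised foot shows at (145,205), and the lip is at x≈385.

Run:
```python
from h import *
P=cloud(dict(np.load('w2.npz')))
for p in [(195,240),(203,215),(215,190),(240,165),(270,150),(345,168),(355,190),(363,215),(365,245),(145,200),(142,215),(385,150)]:print(p,P[p[1],p[0]])
```

```text
(195, 240) [ 0.531 -0.043  0.222]
(203, 215) [ 0.518 -0.039  0.217]
(215, 190) [ 0.506 -0.032  0.212]
(240, 165) [ 0.494 -0.02   0.203]
(270, 150) [ 0.486 -0.005  0.188]
(345, 168) [0.502 0.043 0.149]
(355, 190) [0.519 0.051 0.142]
(363, 215) [0.539 0.057 0.136]
(365, 245) [0.609 0.077 0.002]
(145, 200) [ 0.534 -0.145  0.074]
(142, 215) [ 0.548 -0.148  0.078]
(385, 150) [0.493 0.086 0.07 ]
```

Emit:
apply_moves --plan '[{"grip": 0, "offset": [0, 1.2, 0.7], "spin": 0}, {"grip": 0, "offset": [0, 2.5, 1.3], "spin": 0}, {"grip": 0, "offset": [0, 3.9, 2.2], "spin": 0}, {"grip": 0, "offset": [0, 5.1, 3.1], "spin": 0}, {"grip": 0, "offset": [0, 5.1, 3.1], "spin": 0}]'

```text
time_s: 9.85
tcp_pos: [0.5521, 0.0762, 0.2207]
ee_rot: [[-1.0, 0.025, 0.001], [0.025, 1.0, 0.003], [-0.001, 0.003, -1.0]]
wrist_force: [-0.6, 3.2, 1.8]
gripper_width: 0.169
gripper_force: 30.0
```

Run:
```python
from h import *
st();c=r.capture('wrist');np.savez('w3.npz',**c);cv2.imwrite('pics/e.png',cv2.resize(c['img'][100:320,80:460],None,fx=1.5,fy=1.5))
```

```text
9.85 tcp [0.552 0.076 0.221] yaw 88.6 F [-0.573  3.215  1.757] w 0.16895921030888952 29.998621344566345 j [  24.   17.  -11.   -0.  -62. -116.]
```

View pics/e.png

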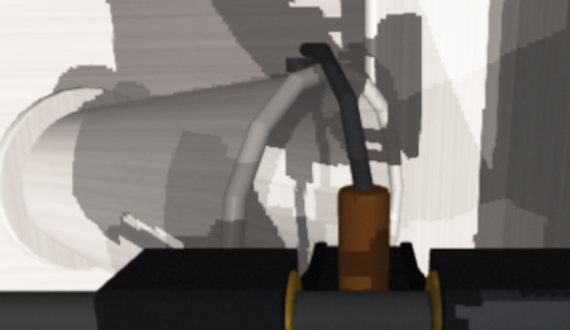

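The mouth now reaches over the lip: rim front at x≈397, lip at 370. The foot flange is at (5,170) in the crop.

Run:
```python
from h import *
P=cloud(dict(np.load('w3.npz')))
f=lambda a,b:(int(80+a/1.5),int(100+b/1.5))
for p in [(235,210),(240,190),(262,130),(290,88),(375,95),(385,120),(394,160),(396,190),(5,170),(3,150),(15,115),(372,20)]:
    u,v=f(*p);print(p,P[v,u],P[v,u-1],P[v,u+2])
```

```text
(235, 210) [0.529 0.033 0.196] [0.529 0.032 0.197] [0.529 0.034 0.197]
(240, 190) [0.523 0.035 0.194] [0.522 0.035 0.195] [0.523 0.036 0.194]
(262, 130) [0.504 0.041 0.183] [0.504 0.041 0.183] [0.504 0.042 0.182]
(290, 88) [0.49  0.05  0.168] [0.49  0.05  0.167] [0.49  0.051 0.166]
(375, 95) [0.498 0.084 0.109] [0.498 0.083 0.108] [0.498 0.085 0.105]
(385, 120) [0.513 0.089 0.093] [0.513 0.088 0.093] [0.513 0.09  0.095]
(394, 160) [0.536 0.094 0.083] [0.536 0.093 0.083] [0.536 0.096 0.082]
(396, 190) [0.554 0.096 0.081] [0.554 0.095 0.081] [0.554 0.097 0.08 ]
(5, 170) [ 0.533 -0.113  0.098] [ 0.533 -0.113  0.1  ] [ 0.533 -0.112  0.098]
(3, 150) [ 0.523 -0.112  0.098] [ 0.523 -0.115  0.096] [ 0.523 -0.113  0.095]
(15, 115) [ 0.513 -0.168  0.001] [ 0.513 -0.169  0.001] [ 0.506 -0.111  0.082]
(372, 20) [0.461 0.084 0.07 ] [0.461 0.083 0.072] [0.461 0.086 0.071]
```

Emit:
apply_moves --plan '[{"grip": 0.6, "offset": [0, 0, 0], "spin": 0}, {"grip": 0.6, "offset": [0, 0, 0], "spin": 0}, {"grip": 0.6, "offset": [0, 0, 0], "spin": 0}, {"grip": 0.6, "offset": [0, 0, 0], "spin": 0}, {"grip": 0.6, "offset": [0, 0, 0], "spin": 0}]'

```text
time_s: 10.4
tcp_pos: [0.5516, 0.0723, 0.2215]
ee_rot: [[-1.0, 0.028, -0.001], [0.028, 1.0, -0.0], [0.001, -0.0, -1.0]]
wrist_force: [0.6, 0.0, -0.1]
gripper_width: 0.535
gripper_force: 0.0
```

Emit:
apply_moves --plan '[{"grip": 0.6, "offset": [0, 0, -4], "spin": 0}, {"grip": 0.6, "offset": [0, 0, -8], "spin": 0}, {"grip": 0.6, "offset": [0, -4, -12], "spin": 0}, {"grip": 0.6, "offset": [0, -9, -13], "spin": 0}, {"grip": 0.6, "offset": [0, -14, -13], "spin": 0}]'

```text
time_s: 10.9
tcp_pos: [0.5488, -0.0619, 0.3546]
ee_rot: [[-1.0, 0.025, 0.006], [0.025, 1.0, 0.0], [-0.006, 0.0, -1.0]]
wrist_force: [1.1, 0.1, -0.2]
gripper_width: 0.599
gripper_force: 0.0
```

Emit:
apply_moves --plan '[{"grip": 0.6, "offset": [0, -4, 0], "spin": 0}, {"grip": 0.6, "offset": [0, -8, 0], "spin": 0}, {"grip": 0.6, "offset": [0, -8, 0], "spin": 0}]'

```text
time_s: 11.2
tcp_pos: [0.5452, -0.1447, 0.3512]
ee_rot: [[-0.999, 0.033, -0.001], [0.033, 0.999, -0.001], [0.001, -0.001, -1.0]]
wrist_force: [0.7, 0.2, -0.4]
gripper_width: 0.6
gripper_force: 0.0
```

Run:
```python
from h import *
st();c=r.capture('wrist');np.savez('w4.npz',**c);cv2.imwrite('pics/f.png',c['img'])
```

```text
11.2 tcp [ 0.545 -0.145  0.351] yaw 88.1 F [ 0.7    0.216 -0.438] w 0.6000699206853982 0.0 j [  2.  13.   3.   0. -80. -94.]
```

View pics/f.png

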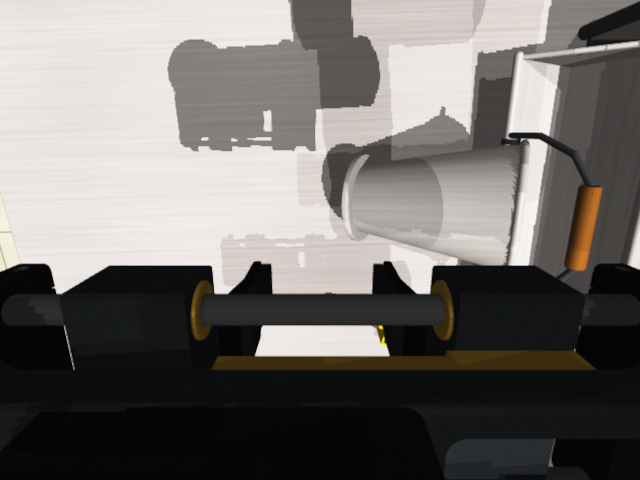

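The pail is propped and released, its mouth past the lip at x≈520 and its flange a thin crescent at (345-370,155-240). The bail lies over the bin with its grip at (585,230).

Run:
```python
from h import *
c=dict(np.load('w4.npz'));P=cloud(c)
for v in range(150,245,10):
    row=P[v];m=(row[:,1]<-.02)&(row[:,1]>-.2)&(row[:,2]>.02)&(row[:,2]<.25);q=row[m]
    if len(q):
        k=int(np.argmax(q[:14,2]));print(v,'first',q[0],q[1],q[2],'top',q[k],'+8',q[min(8,len(q)-1)],'+14',q[min(14,len(q)-1)],'+30',q[min(30,len(q)-1)])
for p in[(524,145),(528,200),(515,240),(500,200),(440,200)]:print(p,P[p[1],p[0]])
```

```text
160 first [ 0.5   -0.107  0.074] [ 0.5   -0.106  0.077] [ 0.5   -0.105  0.076] top [ 0.5   -0.103  0.077] +8 [ 0.501 -0.096  0.067] +14 [ 0.502 -0.087  0.051] +30 [ 0.501 -0.054  0.087]
170 first [ 0.511 -0.114  0.087] [ 0.511 -0.113  0.089] [ 0.511 -0.112  0.088] top [ 0.511 -0.11   0.091] +8 [ 0.511 -0.104  0.083] +14 [ 0.512 -0.096  0.077] +30 [ 0.512 -0.079  0.09 ]
180 first [ 0.521 -0.118  0.094] [ 0.521 -0.117  0.096] [ 0.522 -0.116  0.095] top [ 0.521 -0.115  0.096] +8 [ 0.522 -0.108  0.089] +14 [ 0.523 -0.1    0.089] +30 [ 0.522 -0.082  0.102]
190 first [ 0.533 -0.121  0.098] [ 0.533 -0.12   0.099] [ 0.532 -0.119  0.101] top [ 0.532 -0.115  0.102] +8 [ 0.534 -0.111  0.095] +14 [ 0.534 -0.104  0.094] +30 [ 0.533 -0.087  0.106]
200 first [ 0.544 -0.122  0.101] [ 0.544 -0.121  0.101] [ 0.544 -0.12   0.101] top [ 0.544 -0.117  0.104] +8 [ 0.545 -0.113  0.097] +14 [ 0.545 -0.106  0.097] +30 [ 0.544 -0.088  0.108]
210 first [ 0.556 -0.123  0.1  ] [ 0.556 -0.121  0.101] [ 0.556 -0.12   0.102] top [ 0.556 -0.117  0.104] +8 [ 0.557 -0.113  0.096] +14 [ 0.558 -0.106  0.096] +30 [ 0.555 -0.088  0.109]
220 first [ 0.569 -0.122  0.098] [ 0.569 -0.12   0.098] [ 0.569 -0.119  0.099] top [ 0.568 -0.116  0.101] +8 [ 0.57  -0.112  0.093] +14 [ 0.571 -0.104  0.091] +30 [ 0.568 -0.087  0.106]
230 first [ 0.584 -0.118  0.09 ] [ 0.583 -0.116  0.091] [ 0.583 -0.115  0.094] top [ 0.583 -0.113  0.095] +8 [ 0.585 -0.107  0.086] +14 [ 0.588 -0.099  0.076] +30 [ 0.582 -0.082  0.1  ]
240 first [ 0.605 -0.102  0.066] [ 0.604 -0.101  0.068] [ 0.604 -0.099  0.069] top [ 0.592 -0.052  0.112] +8 [ 0.594 -0.056  0.104] +14 [ 0.591 -0.051  0.114] +30 [ 0.587 -0.038  0.132]
(524, 145) [0.486 0.05  0.16 ]
(528, 200) [0.563 0.134 0.04 ]
(515, 240) [0.569 0.031 0.198]
(500, 200) [0.534 0.02  0.184]
(440, 200) [ 0.538 -0.025  0.155]
```

```bash
python3 -c "
from h import *
to(.550,-.121,.150,88.3);to(.550,-.121,.121,88.3)"
```

```text
offset [-0.41  2.21 20.11] spin -0.002
offset [-0.41  2.21 23.01] spin -0.002
```

Emit:
apply_moves --plan '[{"grip": 0.17, "offset": [-0.4, 2.2, 3], "spin": 0}, {"grip": 0.17, "offset": [-0.4, 2.2, 7], "spin": 0}, {"grip": 0.17, "offset": [-0.4, 2.2, 11], "spin": 0}, {"grip": 0.17, "offset": [-0.4, 2.2, 15], "spin": 0}, {"grip": 0.17, "offset": [-0.4, 2.2, 19], "spin": 0}]'

```text
time_s: 11.75
tcp_pos: [0.5505, -0.1177, 0.1603]
ee_rot: [[-1.0, 0.026, 0.001], [0.026, 1.0, 0.0], [-0.001, 0.0, -1.0]]
wrist_force: [0.5, 0.6, -0.0]
gripper_width: 0.238
gripper_force: 0.0
```

Emit:
apply_moves --plan '[{"grip": 0.17, "offset": [0, 0, 0], "spin": 0}, {"grip": 0.17, "offset": [0, 0, 0], "spin": 0}]'

```text
time_s: 11.95
tcp_pos: [0.5511, -0.1184, 0.1621]
ee_rot: [[-1.0, 0.026, -0.0], [0.026, 1.0, -0.001], [0.0, -0.001, -1.0]]
wrist_force: [0.6, -1.1, 1.0]
gripper_width: 0.178
gripper_force: 0.0
```

Run:
```python
from h import *
st();to(.550,-.121,.121,88.3)
c=r.capture('wrist');np.savez('w5.npz',**c);cv2.imwrite('pics/g.png',cv2.resize(c['img'][130:370,160:500],None,fx=2,fy=2))
```

```text
11.95 tcp [ 0.551 -0.118  0.162] yaw 88.5 F [ 0.575 -1.05   1.031] w 0.17800743608632086 0.0 j [  4.  20. -15.   0. -55. -96.]
offset [ 0.1  -0.26  4.11] spin 0.004
```

View pics/g.png

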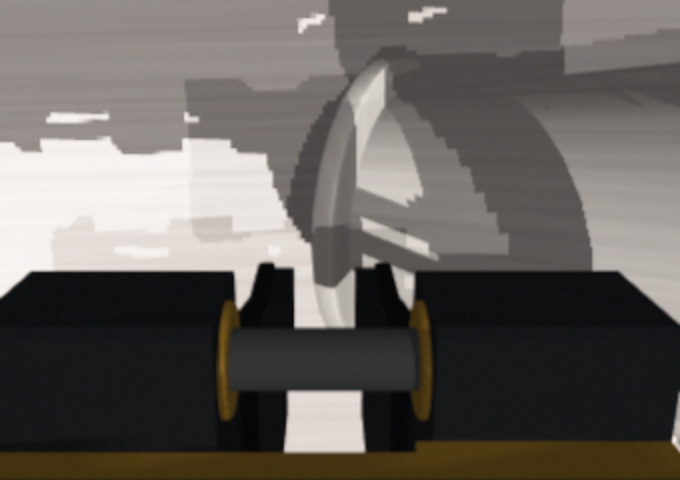

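The fingers have slim tapered tips, with inner faces at x≈292 and 357, and they straddle the flange at 315-355. Descend and close.

Emit:
apply_moves --plan '[{"grip": 0.18, "offset": [0, -0.2, 1.5], "spin": 0}, {"grip": 0.18, "offset": [0, -0.2, 3], "spin": 0}, {"grip": 0.18, "offset": [0, -0.2, 3.6], "spin": 0}, {"grip": 0.18, "offset": [0, -0.2, 4.1], "spin": 0}, {"grip": 0.18, "offset": [0, -0.2, 4.3], "spin": 0}]'

```text
time_s: 12.5
tcp_pos: [0.5514, -0.1208, 0.1197]
ee_rot: [[-1.0, 0.027, 0.003], [0.027, 1.0, -0.0], [-0.003, -0.0, -1.0]]
wrist_force: [0.4, 0.3, 3.7]
gripper_width: 0.179
gripper_force: 1.9
```

```bash
python3 -c "
from h import *
st()"
```

```text
12.5 tcp [ 0.551 -0.121  0.12 ] yaw 88.5 F [0.43  0.325 3.724] w 0.17947964829910645 1.909331658098381 j [  4.  23. -18.   0. -49. -96.]
```

Emit:
apply_moves --plan '[{"grip": 0, "offset": [0, 0, 0], "spin": 0}, {"grip": 0, "offset": [0, 0, 0], "spin": 0}, {"grip": 0, "offset": [0, 0, 0], "spin": 0}, {"grip": 0, "offset": [0, 0.2, -0.7], "spin": 0}, {"grip": 0, "offset": [0, 0.5, -1.5], "spin": 0}]'

```text
time_s: 13.0
tcp_pos: [0.5497, -0.1163, 0.1331]
ee_rot: [[-1.0, 0.028, -0.003], [0.028, 1.0, -0.001], [0.003, -0.001, -1.0]]
wrist_force: [0.0, -2.4, -2.9]
gripper_width: 0.071
gripper_force: 27.3
```

Run:
```python
from h import *
st();c=r.capture('wrist');P=cloud(c)
for u,v in [(330,150),(330,200),(345,220),(360,220),(400,200),(420,200),(450,200),(480,200)]:print(P[v,u])
```

```text
13.0 tcp [ 0.55  -0.116  0.133] yaw 88.4 F [ 0.028 -2.351 -2.929] w 0.0713711375091507 27.260694075375795 j [  5.  22. -17.   0. -51. -96.]
[ 0.487 -0.108  0.   ]
[ 0.509 -0.111  0.101]
[ 0.521 -0.103  0.097]
[ 0.52  -0.095  0.101]
[ 0.51  -0.075  0.101]
[ 0.509 -0.066  0.107]
[ 0.508 -0.053  0.113]
[ 0.508 -0.041  0.118]
```

Emit:
apply_moves --plan '[{"grip": 0, "offset": [0, 0.4, -1.0], "spin": 0}, {"grip": 0, "offset": [0, 0.9, -2.0], "spin": 0}, {"grip": 0, "offset": [0, 1.4, -3.0], "spin": 0}, {"grip": 0, "offset": [0, 2.0, -4.2], "spin": 0}, {"grip": 0, "offset": [0, 2.8, -5.3], "spin": 0}]'

```text
time_s: 13.55
tcp_pos: [0.5515, -0.0873, 0.1877]
ee_rot: [[-1.0, 0.027, 0.001], [0.027, 1.0, 0.0], [-0.001, 0.0, -1.0]]
wrist_force: [-1.3, -1.1, -3.5]
gripper_width: 0.071
gripper_force: 28.9
```

Run:
```python
from h import *
st();c=r.capture('wrist');np.savez('w6.npz',**c);cv2.imwrite('pics/i.png',c['img'])
```

```text
13.55 tcp [ 0.551 -0.087  0.188] yaw 88.4 F [-1.318 -1.089 -3.467] w 0.07051382644444205 28.860626033856533 j [  8.  18. -14.   0. -58. -99.]
```

View pics/i.png

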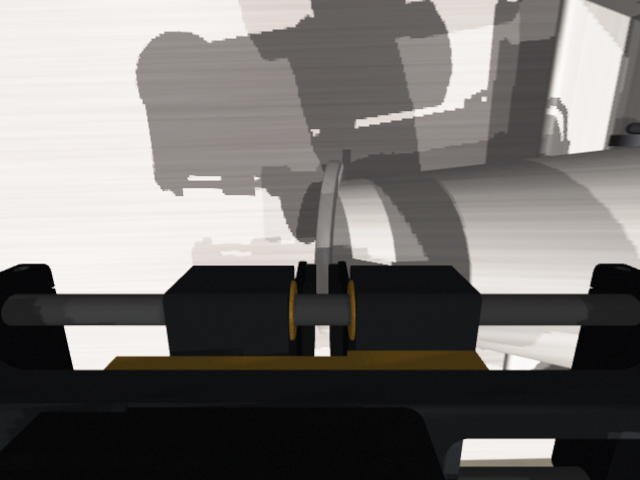

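The flange is nearly upright and held between the pads at (325,170-290), and the pail rests on the lip. I'll keep tipping.

Emit:
apply_moves --plan '[{"grip": 0, "offset": [0, 0.8, -1.0], "spin": 0}, {"grip": 0, "offset": [0, 1.6, -1.9], "spin": 0}, {"grip": 0, "offset": [0, 2.5, -2.9], "spin": 0}, {"grip": 0, "offset": [0, 3.6, -4.2], "spin": 0}, {"grip": 0, "offset": [0, 4.9, -5.4], "spin": 0}]'

```text
time_s: 14.1
tcp_pos: [0.553, -0.0379, 0.2419]
ee_rot: [[-1.0, 0.027, 0.001], [0.027, 1.0, -0.0], [-0.001, -0.0, -1.0]]
wrist_force: [0.1, -0.2, 0.1]
gripper_width: 0.031
gripper_force: 0.0
```

Emit:
apply_moves --plan '[{"grip": 0, "offset": [0, 1.4, -1.0], "spin": 0}, {"grip": 0, "offset": [0, 2.9, -2.1], "spin": 0}, {"grip": 0, "offset": [0, 2.9, -2.1], "spin": 0}, {"grip": 0, "offset": [0, 2.9, -2.1], "spin": 0}, {"grip": 0, "offset": [0, 2.9, -2.1], "spin": 0}]'

```text
time_s: 14.6
tcp_pos: [0.5532, -0.01, 0.261]
ee_rot: [[-1.0, 0.027, -0.001], [0.027, 1.0, -0.0], [0.001, -0.0, -1.0]]
wrist_force: [0.7, -0.1, -0.1]
gripper_width: 0.006
gripper_force: 0.0
```

```bash
cat >> h.py <<'E'
def onions():
    for n in('top','side','wrist'):
        c=r.capture(n);P=cloud(c);h=cv2.cvtColor(c['img'],cv2.COLOR_BGR2HSV)
        m=((h[...,1]>140)&(h[...,0]<18)&(h[...,2]>30)&(c['depth']>0)&(P[...,2]<.3)&(P[...,0]>.3)).astype(np.uint8)
        k,l,s,ce=cv2.connectedComponentsWithStats(m)
        for i in range(1,k):
            if s[i,4]>12:print(n,s[i,4],ce[i].round(),np.median(P[l==i],0))
def wall():
    c=r.capture('wrist');P=cloud(c);m=(c['depth']>0)&(P[...,1]>-.2)&(P[...,1]<.2)&(P[...,2]>.03)&(abs(P[...,0]-.5)<.005)
    q=P[m];q=q[np.argsort(q[:,1])];print('x=.5 slice',*[q[i][1:] for i in np.linspace(0,len(q)-1,14).astype(int)])
E
python3 -c "
from h import *
st();onions();wall()"
```

```text
14.6 tcp [ 0.553 -0.01   0.261] yaw 88.4 F [ 0.696 -0.06  -0.136] w 0.005658093719155813 0.0 j [  16.   14.   -8.   -0.  -67. -107.]
side 99 [242. 285.] [0.553 0.164 0.055]
side 122 [249. 321.] [0.482 0.163 0.054]
wrist 760 [501. 131.] [0.479 0.169 0.055]
wrist 82 [487. 149.] [0.497 0.161 0.045]
wrist 970 [489. 209.] [0.558 0.165 0.053]
wrist 2933 [530. 246.] [0.543 0.107 0.222]
x=.5 slice [-0.089  0.076] [-0.062  0.043] [-0.006  0.115] [0.013 0.139] [0.025 0.144] [0.035 0.158] [0.045 0.17 ] [0.054 0.16 ] [0.061 0.182] [0.1   0.197] [0.107 0.206] [0.185 0.15 ] [0.193 0.151] [0.2   0.151]
```

The grip slipped near the end and the pail fell back, but at least two onions are in the bin. I'll back off and check.

Emit:
apply_moves --plan '[{"grip": 0.3, "offset": [0, -3, -4], "spin": 0}, {"grip": 0.3, "offset": [0, -7, -7], "spin": 0}, {"grip": 0.3, "offset": [0, -11, -9], "spin": 0}, {"grip": 0.3, "offset": [0, -13, -9], "spin": 0}, {"grip": 0.3, "offset": [0, -13, -9], "spin": 0}]'

```text
time_s: 15.3
tcp_pos: [0.5497, -0.1423, 0.3517]
ee_rot: [[-1.0, 0.031, 0.001], [0.031, 1.0, -0.0], [-0.001, -0.0, -1.0]]
wrist_force: [-0.3, 1.3, -0.0]
gripper_width: 0.288
gripper_force: 0.0
```

```bash
cat >> h.py <<'E'
def rows(c):
    P=cloud(c)
    for v in range(100,262,12):
        row=P[v];m=(row[:,1]<.1)&(row[:,1]>-.25)&(row[:,2]>.025)&(row[:,2]<.25);q=row[m]
        if len(q)>3: print(v,'first',q[0],q[1],q[3],'+8',q[min(8,len(q)-1)],'+16',q[min(16,len(q)-1)],'+50',q[min(50,len(q)-1)],'last',q[-1])
E
python3 - <<'E'
from h import *
st();onions();c=r.capture('wrist');np.savez('w7.npz',**c);cv2.imwrite('pics/j.png',c['img']);rows(c)
E
```

```text
15.3 tcp [ 0.55  -0.142  0.352] yaw 88.2 F [-0.299  1.305 -0.008] w 0.28757778777143783 0.0 j [  2.  13.   3.   0. -80. -94.]
top 233 [250. 247.] [0.575 0.166 0.054]
top 230 [250. 293.] [0.481 0.166 0.053]
side 322 [260. 232.] [0.554 0.11  0.222]
side 219 [237. 277.] [0.571 0.168 0.055]
side 267 [246. 324.] [0.478 0.169 0.054]
wrist 357 [566. 128.] [0.474 0.167 0.054]
wrist 228 [559. 143.] [0.492 0.162 0.05 ]
wrist 1846 [619. 224.] [0.553 0.106 0.221]
wrist 651 [552. 207.] [0.573 0.164 0.054]
100 first [0.44  0.079 0.065] [0.44  0.079 0.066] [0.44  0.081 0.068] +8 [0.441 0.085 0.071] +16 [0.44  0.099 0.062] +50 [0.44  0.099 0.062] last [0.44  0.099 0.062]
112 first [0.453 0.079 0.063] [0.453 0.079 0.066] [0.453 0.08  0.068] +8 [0.454 0.086 0.068] +16 [0.453 0.099 0.061] +50 [0.453 0.099 0.061] last [0.453 0.099 0.061]
124 first [0.467 0.079 0.064] [0.467 0.078 0.067] [0.467 0.081 0.067] +8 [0.467 0.086 0.068] +16 [0.467 0.1   0.061] +50 [0.467 0.1   0.061] last [0.467 0.1   0.061]
136 first [0.481 0.078 0.063] [0.481 0.079 0.065] [0.481 0.079 0.068] +8 [0.481 0.085 0.068] +16 [0.481 
[... 1162 characters left out ...]
574 -0.101  0.094] [ 0.574 -0.1    0.096] [ 0.574 -0.098  0.096] +8 [ 0.576 -0.091  0.089] +16 [ 0.576 -0.081  0.09 ] +50 [ 0.569 -0.048  0.124] last [0.552 0.047 0.203]
232 first [ 0.592 -0.095  0.085] [ 0.593 -0.094  0.083] [ 0.592 -0.092  0.087] +8 [ 0.594 -0.085  0.078] +16 [ 0.601 -0.071  0.054] +50 [ 0.583 -0.04   0.122] last [0.563 0.047 0.203]
244 first [ 0.602 -0.023  0.109] [ 0.601 -0.023  0.112] [ 0.6   -0.022  0.116] +8 [ 0.597 -0.019  0.125] +16 [ 0.594 -0.013  0.136] +50 [0.586 0.011 0.165] last [0.575 0.047 0.202]
256 first [0.609 0.014 0.137] [0.608 0.015 0.137] [0.607 0.016 0.14 ] +8 [0.604 0.017 0.149] +16 [0.601 0.022 0.158] +50 [0.592 0.042 0.186] last [0.589 0.051 0.196]
```

Two onions are in the bin, at (.575,.166) and (.480,.166), and the pail is propped again. The third is probably still inside, so I'll regrip the rim more tightly and tip again.

```bash
python3 -c "
from h import *
to(.552,-.1005,.155,88.3);to(.552,-.1005,.117,88.3)"
```

```text
offset [-0.15  3.88 19.57] spin 0.003
offset [-0.15  3.88 23.37] spin 0.003
```

Emit:
apply_moves --plan '[{"grip": 0.13, "offset": [-0.1, 3.9, 3], "spin": 0}, {"grip": 0.13, "offset": [-0.1, 3.9, 7], "spin": 0}, {"grip": 0.13, "offset": [-0.1, 3.9, 11], "spin": 0}, {"grip": 0.13, "offset": [-0.1, 3.9, 15], "spin": 0}, {"grip": 0.13, "offset": [-0.1, 3.9, 19], "spin": 0}]'

```text
time_s: 16.0
tcp_pos: [0.5518, -0.0996, 0.1599]
ee_rot: [[-1.0, 0.025, 0.0], [0.025, 1.0, -0.0], [-0.0, -0.0, -1.0]]
wrist_force: [1.1, -0.9, 0.1]
gripper_width: 0.133
gripper_force: 0.0
```

Emit:
apply_moves --plan '[{"grip": 0.13, "offset": [0, 0, 0], "spin": 0}, {"grip": 0.13, "offset": [0, 0, 0], "spin": 0}]'

```text
time_s: 16.2
tcp_pos: [0.5525, -0.1003, 0.1619]
ee_rot: [[-1.0, 0.025, -0.001], [0.025, 1.0, -0.001], [0.001, -0.001, -1.0]]
wrist_force: [-0.1, -0.0, 1.4]
gripper_width: 0.132
gripper_force: 0.0
```

```bash
python3 -c "
from h import *
st();to(.552,-.1005,.117,88.3);c=r.capture('wrist');P=cloud(c)
print(c['depth'][250:262,290:380:6].shape)
for v in (235,245,255,262):
    row=P[v];m=(row[:,1]<-.05)&(row[:,1]>-.15)&(row[:,2]>.06)&(row[:,2]<.12);q=row[m]
    if len(q)>9:print(v,q[0],q[2],q[4],q[9],len(q))
"
```

```text
16.2 tcp [ 0.553 -0.1    0.162] yaw 88.6 F [-0.067 -0.04   1.447] w 0.13230342659972594 0.0 j [  6.  20. -15.   0. -55. -98.]
offset [ 0.05 -0.01  4.49] spin 0.004
(12, 15)
235 [ 0.54  -0.103  0.097] [ 0.54  -0.101  0.096] [ 0.539 -0.1    0.099] [ 0.539 -0.097  0.1  ] 90
245 [ 0.547 -0.103  0.097] [ 0.546 -0.102  0.098] [ 0.546 -0.101  0.1  ] [ 0.546 -0.097  0.099] 87
255 [ 0.554 -0.104  0.096] [ 0.553 -0.102  0.099] [ 0.552 -0.101  0.1  ] [ 0.552 -0.098  0.101] 85
262 [ 0.558 -0.104  0.097] [ 0.558 -0.102  0.098] [ 0.557 -0.101  0.099] [ 0.557 -0.098  0.1  ] 74
```

Emit:
apply_moves --plan '[{"grip": 0.13, "offset": [0, 0, 1.5], "spin": 0}, {"grip": 0.13, "offset": [0, 0, 3], "spin": 0}, {"grip": 0.13, "offset": [0, 0, 3.8], "spin": 0}, {"grip": 0.13, "offset": [0, 0, 4.3], "spin": 0}, {"grip": 0.13, "offset": [0, 0, 4.6], "spin": 0}]'

```text
time_s: 16.75
tcp_pos: [0.5532, -0.1008, 0.1168]
ee_rot: [[-1.0, 0.027, 0.003], [0.027, 1.0, -0.0], [-0.003, -0.0, -1.0]]
wrist_force: [-0.9, -1.4, 4.8]
gripper_width: 0.133
gripper_force: 3.1
```

Emit:
apply_moves --plan '[{"grip": 0, "offset": [0, 0, 0], "spin": 0}, {"grip": 0, "offset": [0, 0, 0], "spin": 0}, {"grip": 0, "offset": [0, 0, 0], "spin": 0}, {"grip": 0, "offset": [0, 0.1, -0.7], "spin": 0}, {"grip": 0, "offset": [0, 0.3, -1.5], "spin": 0}]'

```text
time_s: 17.25
tcp_pos: [0.5511, -0.0983, 0.13]
ee_rot: [[-1.0, 0.028, -0.003], [0.028, 1.0, -0.001], [0.003, -0.001, -1.0]]
wrist_force: [-0.2, -2.0, -1.7]
gripper_width: 0.075
gripper_force: 27.6
```

Emit:
apply_moves --plan '[{"grip": 0, "offset": [0, 0.2, -0.9], "spin": 0}, {"grip": 0, "offset": [0, 0.5, -1.8], "spin": 0}, {"grip": 0, "offset": [0, 0.9, -2.8], "spin": 0}, {"grip": 0, "offset": [0, 1.3, -3.8], "spin": 0}, {"grip": 0, "offset": [0, 1.8, -4.8], "spin": 0}]'

```text
time_s: 17.75
tcp_pos: [0.5526, -0.0794, 0.1793]
ee_rot: [[-1.0, 0.027, 0.0], [0.027, 1.0, 0.0], [-0.0, 0.0, -1.0]]
wrist_force: [1.1, -0.6, -3.0]
gripper_width: 0.068
gripper_force: 28.3
```

Emit:
apply_moves --plan '[{"grip": 0, "offset": [0, 0.4, -0.7], "spin": 0}, {"grip": 0, "offset": [0, 0.8, -1.4], "spin": 0}, {"grip": 0, "offset": [0, 1.2, -2.1], "spin": 0}, {"grip": 0, "offset": [0, 1.2, -2.1], "spin": 0}]'

```text
time_s: 18.15
tcp_pos: [0.5534, -0.0672, 0.2004]
ee_rot: [[-1.0, 0.026, 0.002], [0.026, 1.0, 0.0], [-0.002, 0.0, -1.0]]
wrist_force: [0.3, -0.6, -2.2]
gripper_width: 0.069
gripper_force: 29.3
```

```bash
python3 -c "
from h import *
st();onions();wall()"
```

```text
18.15 tcp [ 0.553 -0.067  0.2  ] yaw 88.5 F [ 0.258 -0.583 -2.185] w 0.06878501896729798 29.287982727983035 j [  10.   18.  -13.   -0.  -59. -101.]
top 15 [239. 232.] [0.593 0.169 0.19 ]
side 333 [223. 249.] [0.559 0.173 0.191]
side 116 [239. 275.] [0.574 0.164 0.056]
side 136 [249. 323.] [0.478 0.164 0.054]
wrist 1076 [596. 125.] [0.475 0.159 0.049]
wrist 15 [631. 136.] [0.486 0.183 0.059]
x=.5 slice [-0.069  0.151] [-0.02  0.13] [0.006 0.14 ] [0.02  0.139] [0.032 0.149] [0.042 0.156] [0.05  0.162] [0.058 0.147] [0.066 0.153] [0.073 0.154] [0.08  0.158] [0.086 0.165] [0.092 0.166] [0.162 0.038]
```

Emit:
apply_moves --plan '[{"grip": 0, "offset": [0, 0.5, -0.6], "spin": 0}, {"grip": 0, "offset": [0, 0.9, -1.1], "spin": 0}, {"grip": 0, "offset": [0, 0.9, -1.1], "spin": 0}, {"grip": 0, "offset": [0, 1.3, -1.5], "spin": 0}, {"grip": 0, "offset": [0, 1.3, -1.5], "spin": 0}]'

```text
time_s: 18.85
tcp_pos: [0.5536, -0.0545, 0.2151]
ee_rot: [[-1.0, 0.027, 0.001], [0.027, 1.0, 0.0], [-0.001, 0.0, -1.0]]
wrist_force: [0.1, -0.6, -2.7]
gripper_width: 0.07
gripper_force: 30.6
```

```bash
python3 -c "
from h import *
st();onions();wall()"
```

```text
18.85 tcp [ 0.554 -0.054  0.215] yaw 88.5 F [ 0.066 -0.646 -2.678] w 0.07030460571328113 30.587034047639463 j [  11.   17.  -12.    0.  -61. -103.]
top 15 [233. 233.] [0.592 0.181 0.18 ]
side 314 [217. 254.] [0.558 0.185 0.18 ]
side 366 [246. 277.] [0.556 0.149 0.077]
side 135 [249. 323.] [0.478 0.164 0.054]
wrist 867 [568. 124.] [0.475 0.159 0.05 ]
wrist 15 [600. 136.] [0.486 0.184 0.058]
x=.5 slice [-0.06   0.129] [-0.009  0.144] [0.017 0.148] [0.033 0.145] [0.045 0.144] [0.056 0.148] [0.065 0.164] [0.074 0.163] [0.082 0.069] [0.09  0.168] [0.098 0.162] [0.106 0.153] [0.114 0.166] [0.153 0.03 ]
```

Emit:
apply_moves --plan '[{"grip": 0, "offset": [0, 0.5, -0.5], "spin": 0}, {"grip": 0, "offset": [0, 0.8, -0.8], "spin": 0}, {"grip": 0, "offset": [0, 0.8, -0.8], "spin": 0}, {"grip": 0, "offset": [0, 0.8, -0.8], "spin": 0}]'

```text
time_s: 19.45
tcp_pos: [0.5536, -0.0467, 0.2226]
ee_rot: [[-1.0, 0.027, 0.0], [0.027, 1.0, 0.0], [-0.0, 0.0, -1.0]]
wrist_force: [-0.4, 0.3, -2.0]
gripper_width: 0.056
gripper_force: 30.8
```

Run:
```python
from h import *
st();onions();c=r.capture('side');cv2.imwrite('pics/k.png',cv2.resize(c['img'][180:400,150:400],None,fx=3,fy=2.7))
```

```text
19.45 tcp [ 0.554 -0.047  0.223] yaw 88.5 F [-0.442  0.259 -1.959] w 0.056317794344364014 30.813267255434766 j [  12.   16.  -11.    0.  -62. -103.]
top 18 [230. 234.] [0.591 0.188 0.173]
side 315 [214. 257.] [0.558 0.191 0.174]
side 157 [238. 276.] [0.572 0.165 0.056]
side 107 [245. 305.] [0.513 0.165 0.055]
side 101 [248. 325.] [0.475 0.166 0.055]
wrist 836 [555. 123.] [0.474 0.159 0.051]
```

All three onions are in the bin, at x = .572, .513 and .475 with y ≈ .165. I'll lower the pail back onto its prop.

Emit:
apply_moves --plan '[{"grip": 0, "offset": [0, -0.9, 0.9], "spin": 0}, {"grip": 0, "offset": [0, -1.7, 1.8], "spin": 0}, {"grip": 0, "offset": [0, -2.6, 3.1], "spin": 0}, {"grip": 0, "offset": [0, -3.4, 4.5], "spin": 0}, {"grip": 0, "offset": [0, -4.1, 6.0], "spin": 0}]'

```text
time_s: 20.15
tcp_pos: [0.5522, -0.0892, 0.1613]
ee_rot: [[-1.0, 0.028, -0.0], [0.028, 1.0, -0.0], [0.0, -0.0, -1.0]]
wrist_force: [0.0, 1.4, -0.4]
gripper_width: 0.036
gripper_force: 0.0
```

Emit:
apply_moves --plan '[{"grip": 0, "offset": [0, -0.6, 1.5], "spin": 0}, {"grip": 0, "offset": [0, -1.0, 2.8], "spin": 0}, {"grip": 0, "offset": [0, -1.2, 3.8], "spin": 0}, {"grip": 0, "offset": [0, -1.3, 4.3], "spin": 0}, {"grip": 0, "offset": [0, -1.3, 4.3], "spin": 0}]'

```text
time_s: 20.65
tcp_pos: [0.5541, -0.1021, 0.1212]
ee_rot: [[-1.0, 0.026, 0.005], [0.026, 1.0, -0.002], [-0.005, -0.002, -1.0]]
wrist_force: [-0.1, -1.5, 7.2]
gripper_width: 0.004
gripper_force: 3.5
```

```bash
python3 -c "
from h import *
st();onions()"
```

```text
20.65 tcp [ 0.554 -0.102  0.121] yaw 88.5 F [-0.073 -1.475  7.156] w 0.004078397145062258 3.4744580880214926 j [  6.  23. -18.   0. -49. -98.]
top 14 [265. 230.] [0.594 0.12  0.21 ]
top 100 [246. 246.] [0.578 0.173 0.055]
top 379 [249. 287.] [0.489 0.169 0.053]
side 303 [251. 234.] [0.562 0.124 0.211]
side 83 [239. 274.] [0.577 0.164 0.057]
```

Emit:
apply_moves --plan '[{"grip": 0.3, "offset": [0, 0, -4], "spin": 0}, {"grip": 0.4, "offset": [0, 0, -9], "spin": 0}, {"grip": 0.5, "offset": [0, -1, -14], "spin": 0}, {"grip": 0.6, "offset": [0, -3, -19], "spin": 0}, {"grip": 0.6, "offset": [0, -4, -23], "spin": 0}]'

```text
time_s: 21.3
tcp_pos: [0.5508, -0.1415, 0.3522]
ee_rot: [[-1.0, 0.027, 0.002], [0.027, 1.0, -0.0], [-0.002, -0.0, -1.0]]
wrist_force: [0.9, 0.1, -0.3]
gripper_width: 0.375
gripper_force: 0.0
```

Run:
```python
from h import *
st();onions();c=r.capture('wrist');np.savez('w8.npz',**c);rows(c)
for n in('top','side','wrist'):
    c=r.capture(n);P=cloud(c);h=cv2.cvtColor(c['img'],cv2.COLOR_BGR2HSV)
    q=P[(h[...,1]>130)&(h[...,0]<18)&(P[...,2]>.15)&(P[...,2]<.27)&(P[...,1]<.2)&(P[...,1]>.02)&(P[...,0]>.4)]
    if len(q)>20:print(n,len(q),q.min(0),q.max(0),q.mean(0),np.linalg.svd(q-q.mean(0),full_matrices=False)[2][0])
```

```text
21.3 tcp [ 0.551 -0.142  0.352] yaw 88.5 F [ 0.899  0.067 -0.27 ] w 0.3750954711606861 0.0 j [  2.  13.   3.   0. -80. -93.]
top 221 [250. 246.] [0.576 0.166 0.054]
top 463 [250. 284.] [0.497 0.166 0.053]
side 297 [249. 230.] [0.572 0.126 0.209]
side 218 [237. 276.] [0.572 0.167 0.056]
side 520 [244. 315.] [0.492 0.169 0.055]
wrist 753 [565. 125.] [0.48  0.164 0.054]
wrist 659 [561. 157.] [0.518 0.164 0.054]
wrist 644 [553. 200.] [0.574 0.163 0.054]
wrist 1544 [620. 228.] [0.569 0.122 0.208]
100 first [0.445 0.079 0.064] [0.445 0.079 0.065] [0.446 0.08  0.068] +8 [0.446 0.086 0.069] +16 [0.445 0.099 0.061] +50 [0.445 0.099 0.061] last [0.445 0.099 0.061]
112 first [0.459 0.078 0.064] [0.459 0.078 0.066] [0.459 0.079 0.069] +8 [0.459 0.085 0.069] +16 [0.459 0.098 0.062] +50 [0.459 0.098 0.062] last [0.459 0.098 0.062]
124 first [0.473 0.078 0.065] [0.473 0.078 0.067] [0.473 0.08  0.068] +8 [0.473 0.085 0.07 ] +16 [0.473 0.099 0.062] +50 [0.473 0.099 0.062] last [0.473 0.099 0.062]
136 first [0.487 0.078 0.064] [0.487 0.078 0.065] [0.487 0.079 0.068] +8 [0.487 0.085 0.069] +16 [0.487 0
[... 1356 characters left out ...]
.602 -0.09   0.072] [ 0.603 -0.088  0.07 ] [ 0.603 -0.085  0.069] +8 [ 0.598 -0.055  0.09 ] +16 [ 0.594 -0.049  0.105] +50 [ 0.584 -0.021  0.142] last [0.568 0.045 0.204]
244 first [ 0.608 -0.021  0.111] [ 0.606 -0.021  0.115] [ 0.605 -0.02   0.118] +8 [ 0.602 -0.018  0.129] +16 [ 0.599 -0.012  0.139] +50 [0.59  0.011 0.169] last [0.58  0.044 0.202]
256 first [0.615 0.009 0.134] [0.615 0.009 0.135] [0.613 0.01  0.14 ] +8 [0.61  0.011 0.148] +16 [0.607 0.016 0.157] +50 [0.597 0.036 0.186] last [0.593 0.045 0.199]
side 310 [0.537 0.117 0.204] [0.609 0.134 0.213] [0.572 0.126 0.209] [-0.996  0.081  0.036]
wrist 1342 [0.489 0.083 0.151] [0.594 0.132 0.213] [0.565 0.122 0.207] [0.994 0.038 0.1  ]
```

Wrist, top and side measurements agree that all three onions are in the bin. The pail is back on its prop with the bail grip near (.572,.125,.203). I'll take the bail.

```bash
python3 -c "
from h import *
to(.570,.125,.34,87);to(.570,.125,.206,87)"
```

```text
offset [-1.25 26.6   0.76] spin 0.025
offset [-1.3  26.59 14.16] spin 0.025
```

Emit:
apply_moves --plan '[{"grip": 0.6, "offset": [-0.3, 5, 0], "spin": 0}, {"grip": 0.6, "offset": [-0.6, 10, 0], "spin": 0}, {"grip": 0.6, "offset": [-0.9, 15, 0], "spin": 0}, {"grip": 0.6, "offset": [-1.1, 20, 0], "spin": 0}, {"grip": 0.6, "offset": [-1.3, 25, 0], "spin": 0.02}]'

```text
time_s: 22.15
tcp_pos: [0.5701, 0.1105, 0.3479]
ee_rot: [[-0.999, 0.047, -0.002], [0.047, 0.999, -0.001], [0.002, -0.001, -1.0]]
wrist_force: [-0.4, 0.2, 0.8]
gripper_width: 0.6
gripper_force: 0.0
```

Emit:
apply_moves --plan '[{"grip": 0.6, "offset": [0, 1, 2], "spin": 0}, {"grip": 0.6, "offset": [0, 1, 2], "spin": 0}]'

```text
time_s: 22.35
tcp_pos: [0.5694, 0.1204, 0.3248]
ee_rot: [[-0.999, 0.043, -0.008], [0.044, 0.999, -0.003], [0.008, -0.003, -1.0]]
wrist_force: [0.4, -0.0, -0.8]
gripper_width: 0.601
gripper_force: 0.0
```

Run:
```python
from h import *
st();to(.570,.125,.206,87);c=r.capture('wrist');P=cloud(c);h=cv2.cvtColor(c['img'],cv2.COLOR_BGR2HSV)
m=(h[...,1]>130)&(h[...,0]<18)&(P[...,2]>.17)&(P[...,2]<.27);q=P[m]
if len(q)>20:print(len(q),q.min(0),q.max(0),q.mean(0))
```

```text
22.35 tcp [0.569 0.12  0.325] yaw 87.5 F [ 0.368 -0.037 -0.783] w 0.6009557229416228 0.0 j [  28.   16.    2.   -0.  -77. -120.]
offset [-0.13  0.5  11.88] spin 0.009
1504 [0.537 0.117 0.199] [0.613 0.135 0.212] [0.572 0.126 0.209]
```

Emit:
apply_moves --plan '[{"grip": 0.6, "offset": [0, 0.5, 4], "spin": 0}, {"grip": 0.6, "offset": [0, 0.5, 8], "spin": 0}, {"grip": 0.6, "offset": [0, 0.5, 11], "spin": 0}, {"grip": 0.6, "offset": [0, 0.5, 11.8], "spin": 0}, {"grip": 0, "offset": [0, 0.5, 11.8], "spin": 0}]'

```text
time_s: 22.9
tcp_pos: [0.5715, 0.1221, 0.2111]
ee_rot: [[-0.999, 0.048, -0.002], [0.048, 0.999, -0.002], [0.001, -0.002, -1.0]]
wrist_force: [0.5, 0.1, -0.1]
gripper_width: 0.565
gripper_force: 0.0
```

Emit:
apply_moves --plan '[{"grip": 0, "offset": [0, 0, 0], "spin": 0}, {"grip": 0, "offset": [0, 0, 0], "spin": 0}, {"grip": 0, "offset": [0, 0, 0], "spin": 0}, {"grip": 0, "offset": [0, 0, 0], "spin": 0}, {"grip": 0, "offset": [0, 0, 0], "spin": 0}]'

```text
time_s: 23.4
tcp_pos: [0.5722, 0.1241, 0.2125]
ee_rot: [[-0.999, 0.047, 0.003], [0.047, 0.999, 0.002], [-0.003, 0.002, -1.0]]
wrist_force: [-0.3, 3.4, 1.2]
gripper_width: 0.173
gripper_force: 30.0
```

Emit:
apply_moves --plan '[{"grip": 0, "offset": [0, -1.3, -1.0], "spin": 0}, {"grip": 0, "offset": [0, -2.5, -1.9], "spin": 0}, {"grip": 0, "offset": [0, -3.9, -2.7], "spin": 0}, {"grip": 0, "offset": [0, -5.3, -3.3], "spin": 0}, {"grip": 0, "offset": [0, -6.8, -3.9], "spin": 0}]'

```text
time_s: 23.9
tcp_pos: [0.5676, 0.0537, 0.2503]
ee_rot: [[-0.999, 0.048, -0.002], [0.048, 0.999, -0.0], [0.001, -0.0, -1.0]]
wrist_force: [0.6, -0.3, -5.1]
gripper_width: 0.175
gripper_force: 29.9
```

Emit:
apply_moves --plan '[{"grip": 0, "offset": [0, -1.4, -0.3], "spin": 0}, {"grip": 0, "offset": [0, -3.0, -0.5], "spin": 0}, {"grip": 0, "offset": [0, -4.5, -0.6], "spin": 0}, {"grip": 0, "offset": [0, -6.0, -0.6], "spin": 0}, {"grip": 0, "offset": [0, -7.6, -0.5], "spin": 0}]'

```text
time_s: 24.4
tcp_pos: [0.5645, -0.0215, 0.255]
ee_rot: [[-0.999, 0.047, -0.0], [0.047, 0.999, 0.001], [0.0, 0.001, -1.0]]
wrist_force: [0.9, 0.1, -4.6]
gripper_width: 0.173
gripper_force: 29.9
```

```bash
python3 -c "
from h import *
st();mouth()"
```

```text
24.4 tcp [ 0.564 -0.022  0.255] yaw 87.3 F [ 0.864  0.083 -4.606] w 0.1731718477556254 29.948213696479797 j [  14.   16.   -7.   -0.  -67. -107.]
mouth n 3546 c [ 0.567 -0.131  0.137] R 0.03546930283710777 axis [-0.1    0.952  0.289] tilt 73.11401329981143 under [ 0.586 -0.307  0.084]
```

Emit:
apply_moves --plan '[{"grip": 0, "offset": [0, -1, -2], "spin": 0}, {"grip": 0, "offset": [0, -4.5, -2.5], "spin": 0}, {"grip": 0, "offset": [0, -9, -2.5], "spin": 0}, {"grip": 0, "offset": [0, -13, -2.5], "spin": 0}, {"grip": 0, "offset": [0, -17, -2.5], "spin": 0}]'

```text
time_s: 24.95
tcp_pos: [0.5558, -0.1921, 0.28]
ee_rot: [[-0.999, 0.047, -0.002], [0.047, 0.999, 0.0], [0.002, 0.0, -1.0]]
wrist_force: [0.2, 0.1, -4.3]
gripper_width: 0.175
gripper_force: 30.0
```

Emit:
apply_moves --plan '[{"grip": 0, "offset": [0, -2, 0], "spin": 0}, {"grip": 0, "offset": [0, -3, 0], "spin": 0}, {"grip": 0, "offset": [0, -3, 0], "spin": 0}, {"grip": 0, "offset": [0, -3, 0], "spin": 0}, {"grip": 0, "offset": [0, -3, 0], "spin": 0}]'

```text
time_s: 25.45
tcp_pos: [0.5553, -0.219, 0.2804]
ee_rot: [[-0.999, 0.046, -0.0], [0.046, 0.999, 0.001], [0.0, 0.001, -1.0]]
wrist_force: [0.2, 1.3, -4.0]
gripper_width: 0.172
gripper_force: 30.0
```

```bash
sed -i 's/abs(P\[...,1\]+.06)<.16/abs(P[...,1]+.25)<.16/' h.py; python3 -c "
from h import *
st();mouth();mouth('top')"
```

```text
25.45 tcp [ 0.555 -0.219  0.28 ] yaw 87.4 F [ 0.215  1.257 -3.984] w 0.17216689767795731 29.99724179506302 j [ -6.  18.  -0.  -0. -72. -87.]
mouth n 2907 c [ 0.552 -0.269  0.213] R 0.06812029793150393 axis [0.049 0.038 0.998] tilt 2.1547612611235354 under [ 0.543 -0.276  0.029]Traceback (most recent call last):
  File "<string>", line 3, in <module>
    st();mouth();mouth('top')
                 ~~~~~^^^^^^^
  File "h.py", line 29, in mouth
    a=q[rng.choice(len(q),3,False)];n=np.cross(a[1]-a[0],a[2]-a[0]);n/=np.linalg.norm(n)+1e-9
        ~~~~~~~~~~^^^^^^^^^^^^^^^^
  File "numpy/random/_generator.pyx", line 864, in numpy.random._generator.Generator.choice
ValueError: a must be a positive integer unless no samples are taken
```

Emit:
apply_moves --plan '[{"grip": 0, "offset": [0, 0, 1], "spin": 0}, {"grip": 0, "offset": [0, 0, 2], "spin": 0}, {"grip": 0, "offset": [0, 0, 2.4], "spin": 0}, {"grip": 0, "offset": [0, 0, 2.7], "spin": 0}, {"grip": 0, "offset": [0, 0, 2.8], "spin": 0}]'

```text
time_s: 26.05
tcp_pos: [0.5554, -0.2208, 0.2532]
ee_rot: [[-0.999, 0.047, 0.001], [0.047, 0.999, -0.001], [-0.001, -0.001, -1.0]]
wrist_force: [-1.4, 0.4, 0.7]
gripper_width: 0.172
gripper_force: 30.0
```

```bash
python3 -c "
from h import *
st();mouth()"
```

```text
26.05 tcp [ 0.555 -0.221  0.253] yaw 87.3 F [-1.434  0.425  0.741] w 0.17165315411557322 30.00234156847 j [ -6.  19.  -3.   0. -68. -87.]
mouth n 2972 c [ 0.551 -0.273  0.188] R 0.06818430796215591 axis [0.059 0.008 0.998] tilt 0.4497832057066739 under [ 0.54  -0.275  0.003]
```

Emit:
apply_moves --plan '[{"grip": 0.6, "offset": [0, 0, 0], "spin": 0}, {"grip": 0.6, "offset": [0, 0, 0], "spin": 0}, {"grip": 0.6, "offset": [0, 0, 0], "spin": 0}, {"grip": 0.6, "offset": [0, 0, 0], "spin": 0}, {"grip": 0.6, "offset": [0, 0, 0], "spin": 0}]'

```text
time_s: 26.6
tcp_pos: [0.5553, -0.2203, 0.2526]
ee_rot: [[-0.999, 0.047, 0.001], [0.047, 0.999, -0.0], [-0.001, -0.0, -1.0]]
wrist_force: [0.7, -0.0, -0.4]
gripper_width: 0.536
gripper_force: 0.0
```

Emit:
apply_moves --plan '[{"grip": 0.6, "offset": [0, 0, -2], "spin": 0}, {"grip": 0.6, "offset": [0, 0, -6], "spin": 0}, {"grip": 0.3, "offset": [0, 0, -10], "spin": 0}, {"grip": 0, "offset": [1, 5, -10], "spin": -0.13}, {"grip": 0, "offset": [2, 9, -10], "spin": -0.27}]'

```text
time_s: 27.1
tcp_pos: [0.5397, -0.1289, 0.3537]
ee_rot: [[-0.975, -0.224, 0.003], [-0.224, 0.975, 0.0], [-0.003, -0.0, -1.0]]
wrist_force: [-0.6, 0.5, -1.5]
gripper_width: 0.41
gripper_force: 0.0
```

```bash
python3 -c "
from h import *
st();mouth();to(.49,.02,.30,177)
t=r.capture('top');P=cloud(t);q=P[(P[...,2]>.17)&(P[...,2]<.3)&(P[...,1]>.17)&(P[...,1]<.24)];print('tall near edge',len(q),q.min(0),q.max(0))"
```

```text
27.1 tcp [ 0.54  -0.129  0.354] yaw 102.9 F [-0.599  0.517 -1.487] w 0.4101727668124456 0.0 j [  3.  12.   2.  -0. -80. -80.]
mouth n 3300 c [ 0.541 -0.273  0.185] R 0.0680555345357431 axis [-0.    -0.004  1.   ] tilt -0.2469429259856702 under [ 0.541 -0.273 -0.   ]
offset [ 1.34 15.12  5.38] spin -1.283
tall near edge 1185 [0.587 0.19  0.17 ] [0.705 0.24  0.229]
```

Emit:
apply_moves --plan '[{"grip": 0, "offset": [1, 3, 0], "spin": -0.14}, {"grip": 0, "offset": [2, 6, 0], "spin": -0.28}, {"grip": 0, "offset": [2.8, 9, 0], "spin": -0.42}, {"grip": 0, "offset": [3.5, 12, 0], "spin": -0.56}, {"grip": 0, "offset": [4, 14, 0], "spin": -0.7}]'

```text
time_s: 27.7
tcp_pos: [0.4688, -0.0008, 0.3527]
ee_rot: [[-0.599, -0.801, 0.001], [-0.801, 0.599, 0.0], [-0.001, -0.0, -1.0]]
wrist_force: [0.3, 0.6, 0.0]
gripper_width: 0.006
gripper_force: 0.0
```

Emit:
apply_moves --plan '[{"grip": 0, "offset": [0, 0, 0], "spin": -0.14}, {"grip": 0, "offset": [0, 0, 0], "spin": -0.28}, {"grip": 0, "offset": [0, 0, 0], "spin": -0.42}, {"grip": 0, "offset": [0, 0, 0], "spin": -0.56}, {"grip": 0, "offset": [0, 0, 0], "spin": -0.6}]'

```text
time_s: 28.2
tcp_pos: [0.4696, -0.002, 0.3525]
ee_rot: [[-0.045, -0.999, 0.0], [-0.999, 0.045, -0.0], [0.0, -0.0, -1.0]]
wrist_force: [0.5, -0.2, 0.2]
gripper_width: 0.009
gripper_force: 0.0
```

```bash
python3 -c "
from h import *
st();to(.46,.04,.25,178.4);to(.46,.04,.070,178.4)"
```

```text
28.2 tcp [ 0.47  -0.002  0.352] yaw 177.4 F [ 0.461 -0.198  0.157] w 0.009070509122591166 0.0 j [ 20.   3.  -9.   0. -78. -22.]
offset [-4.15  1.16 10.25] spin -0.017
offset [-4.15  1.16 28.25] spin -0.017
```

Emit:
apply_moves --plan '[{"grip": 0, "offset": [-2, 0.6, 5], "spin": 0}, {"grip": 0, "offset": [-4, 1, 10], "spin": 0}, {"grip": 0, "offset": [-4, 1, 15], "spin": 0}, {"grip": 0, "offset": [-4, 1, 19], "spin": 0}, {"grip": 0, "offset": [-4, 1, 23], "spin": 0}]'

```text
time_s: 28.7
tcp_pos: [0.4608, 0.0384, 0.1204]
ee_rot: [[-0.048, -0.999, -0.001], [-0.999, 0.048, -0.0], [0.0, 0.001, -1.0]]
wrist_force: [0.6, 0.4, 0.3]
gripper_width: 0.005
gripper_force: 0.0
```

Emit:
apply_moves --plan '[{"grip": 0, "offset": [0, 0, 0], "spin": 0}, {"grip": 0, "offset": [0, 0, 0], "spin": 0}]'

```text
time_s: 28.9
tcp_pos: [0.4623, 0.0386, 0.1231]
ee_rot: [[-0.048, -0.999, 0.0], [-0.999, 0.048, -0.001], [0.001, -0.0, -1.0]]
wrist_force: [-0.0, 0.1, 1.7]
gripper_width: 0.005
gripper_force: 0.0
```

```bash
python3 -c "
from h import *
st();to(.46,.045,.070,178.4)"
```

```text
28.9 tcp [0.462 0.039 0.123] yaw 177.3 F [-0.021  0.067  1.668] w 0.004909052909980532 0.0 j [ 25.  14. -31.   0. -45. -28.]
offset [-0.63  0.26  5.31] spin -0.02
```

Emit:
apply_moves --plan '[{"grip": 0, "offset": [0, 0.2, 3], "spin": 0}, {"grip": 0, "offset": [0, 0.2, 5.2], "spin": 0}, {"grip": 0, "offset": [-1.5, 0.2, 5.2], "spin": 0}, {"grip": 0, "offset": [-2.6, 0.2, 5.2], "spin": 0}, {"grip": 0, "offset": [-3.5, 0.2, 4.6], "spin": 0}]'

```text
time_s: 29.4
tcp_pos: [0.4621, 0.0726, 0.0789]
ee_rot: [[-0.045, -0.999, 0.0], [-0.999, 0.045, -0.004], [0.004, -0.001, -1.0]]
wrist_force: [2.3, -20.2, 10.6]
gripper_width: 0.004
gripper_force: 10.2
```

Emit:
apply_moves --plan '[{"grip": 0, "offset": [-1, 0, -1], "spin": 0}, {"grip": 0, "offset": [-2, 0, -1.9], "spin": 0}, {"grip": 0, "offset": [-3.5, 0, -2.7], "spin": 0}, {"grip": 0, "offset": [-5, 0, -3.5], "spin": 0}, {"grip": 0, "offset": [-6.5, 0, -3.9], "spin": 0}]'

```text
time_s: 29.9
tcp_pos: [0.4653, 0.1409, 0.1173]
ee_rot: [[-0.047, -0.999, 0.004], [-0.999, 0.047, 0.002], [-0.003, -0.003, -1.0]]
wrist_force: [1.2, -0.1, 0.6]
gripper_width: 0.008
gripper_force: 0.0
```

```bash
python3 -c "
from h import *
st()
t=r.capture('top');P=cloud(t);q=P[(abs(P[...,0]-.65)<.01)&(P[...,1]>.05)&(P[...,1]<.185)&(P[...,2]>.03)];q=q[np.argsort(q[:,1])];print(q[::max(1,len(q)//8)])"
```

```text
29.9 tcp [0.465 0.141 0.117] yaw 177.3 F [ 1.176 -0.14   0.622] w 0.008262866438519144 0.0 j [ 36.  17. -29.   0. -44. -39.]
[[0.651 0.154 0.123]
 [0.653 0.155 0.126]
 [0.641 0.157 0.125]
 [0.649 0.16  0.123]
 [0.656 0.162 0.12 ]
 [0.648 0.179 0.146]
 [0.646 0.181 0.149]
 [0.655 0.183 0.148]]
```

Emit:
apply_moves --plan '[{"grip": 0, "offset": [-0.8, 0, 0.2], "spin": 0}, {"grip": 0, "offset": [-1.5, 0, 0.2], "spin": 0}, {"grip": 0, "offset": [-2.1, 0, 0.2], "spin": 0}, {"grip": 0, "offset": [-2.5, 0, 0.2], "spin": 0}]'

```text
time_s: 30.35
tcp_pos: [0.4653, 0.164, 0.113]
ee_rot: [[-0.048, -0.999, -0.001], [-0.999, 0.048, -0.001], [0.001, 0.001, -1.0]]
wrist_force: [0.1, -0.5, 0.6]
gripper_width: 0.004
gripper_force: 0.0
```

```bash
cat >> h.py <<'E'
def lip():
    t=r.capture('top');P=cloud(t)
    for x in(.42,.55,.65,.69):
        q=P[(abs(P[...,0]-x)<.008)&(P[...,1]>.05)&(P[...,1]<.2)&(P[...,2]>.03)&(P[...,2]<.14)];print(x,len(q),q.min(0) if len(q) else '',q.max(0) if len(q) else '')
E
python3 -c "
from h import *
st();lip()"
```

```text
30.35 tcp [0.465 0.164 0.113] yaw 177.3 F [ 0.133 -0.536  0.595] w 0.004244050365580664 0.0 j [ 38.  18. -28.  -0. -44. -41.]
0.42 0  
0.55 0  
0.65 65 [0.642 0.169 0.038] [0.657 0.177 0.129]
0.69 75 [0.682 0.169 0.031] [0.698 0.179 0.134]
```

Emit:
apply_moves --plan '[{"grip": 0, "offset": [-0.5, 0, 0], "spin": 0}, {"grip": 0, "offset": [-0.8, 0, 0], "spin": 0}, {"grip": 0, "offset": [-0.8, 0, 0], "spin": 0}]'

```text
time_s: 30.7
tcp_pos: [0.465, 0.1655, 0.1131]
ee_rot: [[-0.048, -0.999, -0.005], [-0.999, 0.048, -0.012], [0.012, 0.004, -1.0]]
wrist_force: [9.0, -20.8, 2.8]
gripper_width: 0.009
gripper_force: 10.8
```

```bash
python3 -c "
from h import *
st();lip()"
```

```text
30.7 tcp [0.465 0.165 0.113] yaw 177.2 F [  8.998 -20.797   2.771] w 0.00911532289392891 10.755529012531042 j [ 39.  18. -28.   0. -45. -42.]
0.42 0  
0.55 0  
0.65 68 [0.642 0.169 0.032] [0.658 0.177 0.127]
0.69 76 [0.682 0.169 0.031] [0.698 0.178 0.14 ]
```

Emit:
apply_moves --plan '[{"grip": 0, "offset": [2, 0, 0], "spin": 0}, {"grip": 0, "offset": [6, 0, 0], "spin": 0}, {"grip": 0, "offset": [9, 0, -3], "spin": 0}, {"grip": 0, "offset": [11, 0, -8], "spin": 0}, {"grip": 0, "offset": [11, 3, -13], "spin": 0}]'

```text
time_s: 31.25
tcp_pos: [0.4372, 0.0613, 0.2347]
ee_rot: [[-0.052, -0.999, -0.0], [-0.999, 0.052, -0.001], [0.001, 0.0, -1.0]]
wrist_force: [0.0, 1.4, 0.4]
gripper_width: 0.005
gripper_force: 0.0
```

Emit:
apply_moves --plan '[{"grip": 0, "offset": [0, 3, -4], "spin": 0}, {"grip": 0, "offset": [0, 6, -6], "spin": 0}, {"grip": 0, "offset": [0, 8, -6], "spin": 0}, {"grip": 0, "offset": [0, 8, -6], "spin": 0}]'

```text
time_s: 31.65
tcp_pos: [0.3544, 0.0666, 0.2944]
ee_rot: [[-0.047, -0.999, 0.002], [-0.999, 0.047, 0.002], [-0.003, -0.002, -1.0]]
wrist_force: [-0.1, 0.6, -0.0]
gripper_width: 0.004
gripper_force: 0.0
```

Run:
```python
from h import *
st();lip();c=r.capture('top');cv2.imwrite('pics/z.png',c['img'])
```

```text
31.65 tcp [0.354 0.067 0.294] yaw 177.3 F [-0.056  0.633 -0.035] w 0.00383610661865578 0.0 j [ 37.  -8. -27.  -0. -70. -40.]
0.42 69 [0.412 0.174 0.03 ] [0.427 0.182 0.13 ]
0.55 73 [0.542 0.171 0.037] [0.558 0.181 0.127]
0.65 64 [0.642 0.169 0.037] [0.658 0.177 0.13 ]
0.69 76 [0.682 0.168 0.031] [0.698 0.179 0.138]
```

View pics/z.png

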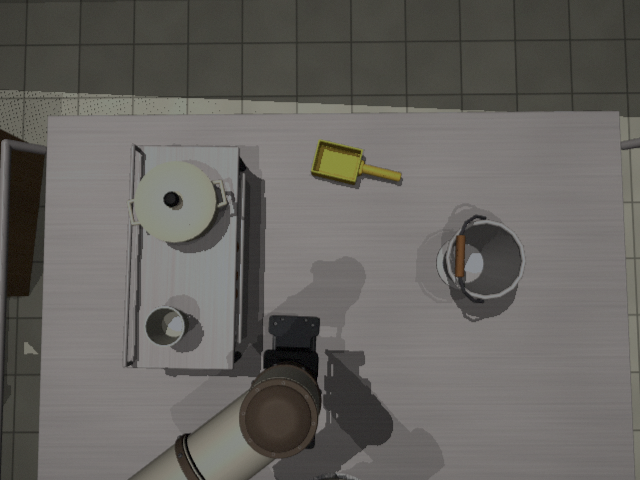

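The bin is flush with the shelf edge (x≈243). The empty pail stands upright at (480,260), and the pot (175,200), cup (165,327) and scoop (355,165) are where they were. I'm handing the job in.

```bash
python3 -c "
from station import r
print(r.finish_job())"
```

```text
the job is handed in; nothing more can be done
None
```

The job is handed in at about 32 s: all three onions are in the bin, which is pushed fully shut; the empty pail stands upright on the deck; and the pot, cup and scoop look unmoved in the last picture — though the rim grip slipped on the first tip, so it took a second tip to get the last onion out.

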